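# Clear and reload the flower-stem trimming jig

## Task

Clear the trimming jig: press the spring ejector of each occupied lane to push its finished billet out, never pulling at a billet that has not been pushed out, and put all the billets in the cardboard box. Then take the red tapping bar and, without touching the dark new blank with the gripper, tap it gently into the middle lane until it is fully home against the hidden stop, and finally lay the bar flat back on its blue mat. Leave the jar, the knife and the tape alone.

Things in the scene. Friction and masses are not known exactly. Their poses are not given: they have to be found in the camera images.
- jig: trimming jig fixed to the table: wooden block with aluminium top, 100 mm long (its x), 310 wide (its y), 48 high. Five lanes along its x open at its far (+x) face, the mouth face. Origin: on the table under the middle of that face (block at x -100 to 0 mm). Outer lanes at y = -130, -72, +72, +130 mm hold billets; the middle one (y = 0), under a green plate, takes the new blank
- mouth (a point): centre of the middle lane's mouth, 28 mm above the table, on the mouth face. Every lane is 26.5 mm wide, floor 16 mm and roof 41.5 mm above the table; the outer lanes' roofs have a 12 mm slot over a black floor; through it a pale billet is seen but cannot be lifted. Before each mouth a support tongue, 14 mm wide, its top 16 mm above the table, runs 60 mm out from the face; a billet pushed out rests on it
- stop: hidden fixed end stop in the middle lane under the green plate. Origin at the middle of its face, 60 mm inside the mouth face; it faces the mouth (+x of the jig)
- blank: new blank of dark wood, 80 mm long, 24 x 24 mm, about 0.12 kg, started 20 to 32 mm deep into the mouth of the middle lane, resting on its tongue, the rest sticking out; to be driven in along the jig's -x. Origin at its centre, x along its length. When home against the stop its centre is 20 mm inside the mouth face and 20 mm of it still sticks out
- bar: tapping bar, red with brass ends, 110 mm long, 24 x 24 mm, about 0.09 kg, lying on the blue mat. Origin at its centre, x along its length
- mat: blue mat, fixed, 170 (its x) x 120 (its y) x 3 mm, the place of the tapping bar, left or right of the jig. Origin at the centre of its underside
- box: open cardboard box, fixed, 220 (its x) x 130 (its y) mm outside, walls 4 mm thick and 45 mm high, floor 4 mm thick, on the other side of the jig. Origin at the centre of its underside
- jar: glass jar with white cap, 56 mm across and 70 mm high, bystander; leave alone. Origin at the centre of its underside
- knife: sheathed craft knife, blue and black, 150 x 22 x 14 mm, bystander; leave alone. Origin on the underside of the blue handle's middle, x along it
- tape: roll of brown tape, 70 mm across, 30 mm high, bystander; leave alone. Origin at the centre of its underside
- billet0: finished billet of pale wood, 70 long x 24 x 24 mm, 0.04 kg, in the outer lane at jig y = -130 mm; None if that lane is empty. Origin at its centre, x along its length. At the start its front end is 9 to 15 mm inside the mouth face
- tab0 (a point): middle of the pressing face (jig -x side) of the blue thumb tab of the ejector of the lane at jig y = -130 mm. The tab is 26 mm wide, 10 mm thick, and stands from 50 to 82 mm above the table, over the jig's top at its rear end (the end near the robot); it moves with the slide
- ejector0 (a joint): spring ejector slide of the lane at jig y = -130 mm (m): 0 at rest at the rear, 0.055 fully pressed towards the mouth (jig +x). Fully pressed it leaves the billet sticking out about 40 mm; pressing takes 2.5 to 7 N, and the slide springs back when released
- billet1: finished billet of pale wood, 70 long x 24 x 24 mm, 0.04 kg, in the outer lane at jig y = -72 mm; None if that lane is empty. Origin at its centre, x along its length. At the start its front end is 9 to 15 mm inside the mouth face
- tab1 (a point): middle of the pressing face (jig -x side) of the blue thumb tab of the ejector of the lane at jig y = -72 mm. The tab is 26 mm wide, 10 mm thick, and stands from 50 to 82 mm above the table, over the jig's top at its rear end (the end near the robot); it moves with the slide
- ejector1 (a joint): spring ejector slide of the lane at jig y = -72 mm (m): 0 at rest at the rear, 0.055 fully pressed towards the mouth (jig +x). Fully pressed it leaves the billet sticking out about 40 mm; pressing takes 2.5 to 7 N, and the slide springs back when released
- billet2: finished billet of pale wood, 70 long x 24 x 24 mm, 0.04 kg, in the outer lane at jig y = +72 mm; None if that lane is empty. Origin at its centre, x along its length. At the start its front end is 9 to 15 mm inside the mouth face
- tab2 (a point): middle of the pressing face (jig -x side) of the blue thumb tab of the ejector of the lane at jig y = +72 mm. The tab is 26 mm wide, 10 mm thick, and stands from 50 to 82 mm above the table, over the jig's top at its rear end (the end near the robot); it moves with the slide
- ejector2 (a joint): spring ejector slide of the lane at jig y = +72 mm (m): 0 at rest at the rear, 0.055 fully pressed towards the mouth (jig +x). Fully pressed it leaves the billet sticking out about 40 mm; pressing takes 2.5 to 7 N, and the slide springs back when released
- billet3: finished billet of pale wood, 70 long x 24 x 24 mm, 0.04 kg, in the outer lane at jig y = +130 mm; None if that lane is empty. Origin at its centre, x along its length. At the start its front end is 9 to 15 mm inside the mouth face
- tab3 (a point): middle of the pressing face (jig -x side) of the blue thumb tab of the ejector of the lane at jig y = +130 mm. The tab is 26 mm wide, 10 mm thick, and stands from 50 to 82 mm above the table, over the jig's top at its rear end (the end near the robot); it moves with the slide
- ejector3 (a joint): spring ejector slide of the lane at jig y = +130 mm (m): 0 at rest at the rear, 0.055 fully pressed towards the mouth (jig +x). Fully pressed it leaves the billet sticking out about 40 mm; pressing takes 2.5 to 7 N, and the slide springs back when released

How it is judged:
By the outcome, as a careful person would: the job done as asked, in the order asked, and still so for the second after the job is handed in, with the robot touching nothing.
Of billet0, billet1, billet2, billet3 only 3 to 4 are there at a start; the rules pass over those that are not, and their reading is None.
At some moment in a run one of bar may be knocked a few centimetres aside while the robot is not near it.
Once in a run the grip may slacken for a moment while it holds something.
It also fails if it takes over 208 s, if anything falls off the work surface, if the arm or the gripper's body presses on something with over 40 N, if the wrist force passes 120 N, or if a joint passes its speed limit or range.

## Robot

A 6-joint arm with a two-finger parallel gripper is mounted at the origin on the work surface. World frame = base frame: x ahead of the robot, y to its left, z up, the work surface at z = 0. Lengths are in m, angles in rad, forces in N, time in s.
With the tool pointing down it reaches from about 0.275 to 0.875 m from the base axis. Payload 12.5 kg.
Tool frame: the origin (TCP) lies midway between the tips of the shut fingers; the grasp point (between the pads) lies 19 mm behind it; z points along the fingers, y is the line along which they close (so a half turn about z gives the same grasp; the last joint's range is limited). The gripper opens to 85 mm and grips with 20 to 120 N. Pads are 22 mm wide; open, the fingers measure 114 mm over their backs; the gripper's body (76 mm by 85 mm) begins 54 mm behind the grasp point. The pads swing forward as they close: fully open they stand 13 mm farther back than shut.
Start: joints at [1.016, 0.351, 1.652, -0, 1.139, -0.085], TCP at [0.249, 0.49, 0.231] pointing down, gripper open.
Joint ranges: [-2.75, 2.75], [-0.79, 2.1], [0.01, 2.65], [-1.57, 4.71], [0.07, 3.14], [-2.87, 2.87]. Speed limits (rad/s): [2.22, 2.22, 2.79, 3.14, 3.14, 3.14].

## Interface

Orientations are given as a unit quaternion [w, x, y, z].
In Python, from station import arm gives the robot as it stands. The module is installed in compiled form; this text tells all that it offers.
- The arm moves only by the tool send_rows, never from a script. Its argument "moves" is a list of rows, each a list of 2 entries, a list of its own where there are three numbers: the shift along the tool's x, y, z in cm, then the turn about the tool's z in rad. A call has 1 to 5 rows; each row shifts and turns the commanded pose from where the row before left it, along the tool's axes as they then stand; what a row does not reach is not made up. A row lasts 1/8 s, in which the tool goes at most 62.5 mm and 10.7 degrees, less where a joint would pass 70% of its speed; a pose out of reach is approached as far as the arm can. A call is refused whole if a number of a shift passes 6.25 or a number of a turn 0.188, either way. A call with a gripper value outside its range is refused whole. "fingers" is the finger opening in cm, from 0 to 8.54, set as the call begins (left out, the last holds). The fingers move at their own pace and stop on an object; the grip force is fixed at half the most. Time passes only in rows, so rows that do not move let the fingers close. It gives the time, the measured TCP pose, the force, the opening and the grip force at its end, in the units of the state.
- arm.read_state(): the state, without advancing time (a new reading comes with each control period).
- arm.camera(name): name is "scene" or "top" or "wrist"; returns a dict with "img" (420x560x3 uint8, red, green, blue), "fx", "fy", "cx", "cy" (pixels), "extrinsics" (4x4, takes a point from camera to world coordinates). Camera axes: x right, y down, z forward; pixel columns grow to the right and rows downward; lengths in m; the calibration is good to about 2 mm. A picture is of the moment at which its call begins. There is no depth.
- arm.hand_in(): hands the job in; it is judged then, once.
Trained networks look in the newest picture that a camera, given by its name, has taken for a name from the list of things; names that differ only in an ending like _2 or _b are one class to them, and where a whole thing is asked for, a point or a joint stands for the part that bears it (a point fixed in the world has none). Each returns a list of dicts, best first, with "score" (0 to 1); they miss things now and then, are a little off and sometimes report something else, mostly with a low value. They report only what shows in the picture. A call takes as long as a camera call.
- arm.cut_out(camera, query): "mask" (420x560 bool, what is visible of it).
- arm.pinpoint(camera, query): "position" ([x, y, z] in m, in the coordinates of the camera as it stood for that picture, good to about 4 mm: a listed point, or the origin of a listed thing).
The state is a dict: "time_s": time; "joint_pos": joint angles; "qd": joint speeds; "effort": joint torques, N m; "eef_pos": TCP position; "ee_rot": TCP orientation; "wrist_force": force on the tool from outside, world axes, zero at the start; "wrist_torque": the same for the moment, N m; "width": finger opening in m; "gripper_force": force on a finger pad.
Only numpy, scipy, OpenCV 4.12 (cv2) and the standard library are available. Lean on these libraries where they do the work, as an engineer would, in place of code of your own. Each camera call takes 0.05 s, during which the arm holds its last target. There are 200 camera calls.

## Working session

There is one attempt and no reset: what is moved stays moved. The work goes in short steps, Python scripts to look and compute and a tool call to move; the robot and the scene stay as the last step left them, time stands still between calls to the robot, and variables do not carry over. Pictures are saved under pics/ and viewed, at most 14 in all, crops included, and the job is handed in when it is done.

Besides the shell and the picture viewer there is one more tool, called as name(argument=value, ...), one argument or row to a line, values as JSON. send_rows: Moves the arm, as the interface text tells. Its arguments: {"type":"object","properties":{"moves":{"type":"array"},"fingers":{"type":"number"}},"required":["moves"]}

```bash
mkdir -p pics; cat > h.py <<'E'
import numpy as np, cv2
from station import arm
from scipy.spatial.transform import Rotation as R
np.set_printoptions(precision=4,suppress=True)
def cam(n,f=None):
    c=arm.camera(n)
    if f: cv2.imwrite('pics/'+f,c['img'][:,:,::-1])
    return c
def pin(c,n,q,k=1):
    r=arm.pinpoint(n,q); E=np.array(c['extrinsics'])
    return [(round(float(d['score']),2),(E[:3,:3]@np.array(d['position'])+E[:3,3]).round(4)) for d in r[:k]]
def st():
    s=arm.read_state(); q=s['ee_rot']
    print(s['time_s'],s['eef_pos'],R.from_quat([q[1],q[2],q[3],q[0]]).as_matrix().round(3).tolist(),s['wrist_force'],s['width'],s['gripper_force'])
    return s
E
python3 - <<'E'
from h import *
s=st()
for n in ['top','scene']:
    c=cam(n,n+'0.png'); E=np.array(c['extrinsics']); print(n,E,c['fx'],c['cx'])
    for q in ['jig','mouth','stop','blank','bar','mat','box','jar','knife','tape']+[a+str(i) for i in range(4) for a in('billet','tab')]:
        try: print(q,pin(c,n,q,2))
        except Exception as e: print(q,e)
E
```

```text
0.0 [0.2488 0.4901 0.2308] [[-0.892, 0.453, -0.001], [0.453, 0.892, -0.001], [0.0, -0.001, -1.0]] [ 0.6928  0.1616 -0.0201] 0.08562710293846451 0.0
top [[ 0.0198 -0.9826  0.1844  0.4197]
 [-0.9997 -0.0165  0.0197  0.0307]
 [-0.0163 -0.1848 -0.9826  1.0833]
 [ 0.      0.      0.      1.    ]] 515.3109708675935 286.2057991812443
jig [(0.89, array([ 0.5561, -0.0242, -0.0008]))]
mouth [(0.83, array([ 0.5579, -0.0247,  0.027 ]))]
stop []
blank [(0.51, array([ 0.5704, -0.0262,  0.0245]))]
bar [(0.72, array([ 0.4598, -0.3093,  0.0134]))]
mat [(0.69, array([ 0.463 , -0.2911, -0.0006])), (0.47, array([ 0.4632, -0.3074,  0.0121]))]
box [(0.88, array([ 0.4877,  0.2968, -0.0014]))]
jar [(0.87, array([ 0.7103, -0.2661, -0.001 ])), (0.49, array([ 0.661 ,  0.3792, -0.0033]))]
knife [(0.86, array([0.7322, 0.2126, 0.0006]))]
tape [(0.8, array([ 0.6612,  0.3773, -0.0028])), (0.71, array([ 0.4619, -0.3076,  0.014 ]))]
billet0 [(0.77, array([0.5109, 0.049 , 0.0285])), (0.61, array([ 0.4995, -0.1464,  0.0261]))]
tab0 [(0.61, array([ 0.4515, -0.1403,  0.0612])), (0.48, array([0.4632, 0.0558, 0.0665]))]
bi
[... 1297 characters left out ...]
071, -0.2657, -0.0015])), (0.57, array([0.5181, 0.0507, 0.0285]))]
tab0 [(0.69, array([0.4668, 0.0571, 0.0708])), (0.64, array([0.4725, 0.1105, 0.0645]))]
billet1 [(0.66, array([ 0.7071, -0.2657, -0.0015])), (0.57, array([0.5181, 0.0507, 0.0285]))]
tab1 [(0.69, array([0.4668, 0.0571, 0.0708])), (0.64, array([0.4725, 0.1105, 0.0645]))]
billet2 [(0.66, array([ 0.7071, -0.2657, -0.0015])), (0.57, array([0.5181, 0.0507, 0.0285]))]
tab2 [(0.69, array([0.4668, 0.0571, 0.0708])), (0.64, array([0.4725, 0.1105, 0.0645]))]
billet3 [(0.66, array([ 0.7071, -0.2657, -0.0015])), (0.57, array([0.5181, 0.0507, 0.0285]))]
tab3 [(0.69, array([0.4668, 0.0571, 0.0708])), (0.64, array([0.4725, 0.1105, 0.0645]))]
```

View pics/top0.png

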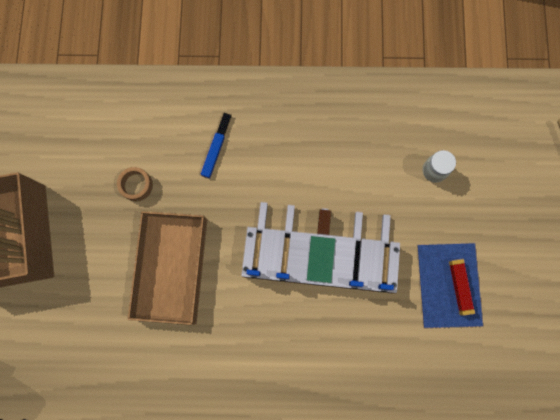

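View pics/scene0.png

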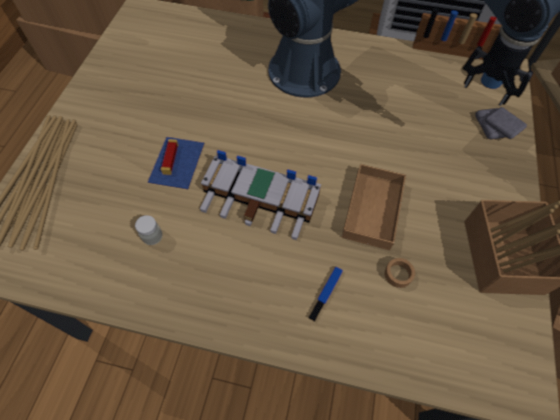

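```bash
python3 - <<'E'
from h import *
for n in ['top','scene']:
    c=cam(n); E=np.array(c['extrinsics'])
    print(n,[pin(c,n,q,6) for q in ('tab0','billet0')])
    K=np.array([[c['fx'],0,c['cx']],[0,c['fy'],c['cy']],[0,0,1]])
    for q,z in (('bar',.027),('mat',.003),('box',.045),('jig',.048)):
        m=arm.cut_out(n,q)[0]['mask'].astype(np.uint8)
        b=cv2.boxPoints(cv2.minAreaRect(cv2.findNonZero(m)))
        d=(E[:3,:3]@np.linalg.inv(K)@np.c_[b,np.ones(4)].T).T
        print(q,b.round().tolist(),(E[:3,3]+d*((z-E[2,3])/d[:,2])[:,None])[:,:2].round(4).tolist())
E
```

```text
top [[(0.5, array([0.4642, 0.0528, 0.0664])), (0.49, array([ 0.4563, -0.0874,  0.064 ])), (0.48, array([0.473 , 0.1108, 0.0671])), (0.39, array([ 0.4523, -0.1366,  0.0625]))], [(0.76, array([ 0.4991, -0.1494,  0.027 ])), (0.75, array([0.5125, 0.0504, 0.0291])), (0.58, array([0.5228, 0.1073, 0.0317]))]]
bar [[448.0, 262.0], [464.0, 258.0], [475.0, 313.0], [459.0, 317.0]] [[0.5088, -0.2785], [0.5162, -0.3123], [0.4065, -0.3294], [0.3994, -0.2963]]
mat [[417.0, 245.0], [476.0, 241.0], [483.0, 326.0], [424.0, 330.0]] [[0.5441, -0.2235], [0.5556, -0.3475], [0.3815, -0.352], [0.3702, -0.2318]]
box [[126.0, 320.0], [140.0, 208.0], [209.0, 216.0], [196.0, 328.0]] [[0.3794, 0.3629], [0.6054, 0.3533], [0.5911, 0.21], [0.3667, 0.2252]]
jig [[241.0, 278.0], [249.0, 200.0], [404.0, 217.0], [396.0, 295.0]] [[0.467, 0.1387], [0.6256, 0.1271], [0.5963, -0.1887], [0.4402, -0.1687]]
scene [[(0.59, array([ 0.4546, -0.09  ,  0.0677])), (0.55, array([ 0.4499, -0.1433,  0.0662])), (0.53, array([0.4715, 0.1127, 0.0663])), (0.41, array([0.4647, 0.0599, 0.0716]))], [(0.58, array([0.5202, 0.1115, 0.0255])), (0.41, array([0.5199, 0.0517, 0.0261])), (0.39, array([ 0.499 , -0.1465,  0.0302])), (0.38, array([ 0.558 , -0.0252,  0.0032]))]]
bar [[160.0, 173.0], [168.0, 138.0], [178.0, 140.0], [170.0, 175.0]] [[0.5272, -0.3074], [0.403, -0.3302], [0.4045, -0.2972], [0.5283, -0.2762]]
mat [[147.0, 182.0], [166.0, 129.0], [204.0, 142.0], [185.0, 195.0]] [[0.5494, -0.3427], [0.3516, -0.3607], [0.3756, -0.2302], [0.5679, -0.2224]]
box [[340.0, 238.0], [358.0, 162.0], [410.0, 174.0], [391.0, 251.0]] [[0.6202, 0.2175], [0.3704, 0.2292], [0.3784, 0.3749], [0.6237, 0.3486]]
jig [[193.0, 208.0], [212.0, 145.0], [322.0, 179.0], [303.0, 242.0]] [[0.6261, -0.1716], [0.4124, -0.1873], [0.4534, 0.1421], [0.6545, 0.1291]]
```

Pictures: the jig has pale billets at y=+130 (image col ~257), +72 (~287) and −130 (~387). The −72 lane (~357) is black, so it is empty. The box is on the left at (170,270), the mat and bar on the right at (455,285). Tool x will be aligned with jig −x.

send_rows(
  moves=[
    [[0,0,0],-0.128],
    [[0,0,0],-0.128],
    [[0,0,0],-0.128],
  ],
  fingers=0,
)

```text
time_s: 2.98
eef_pos: [0.2489, 0.4904, 0.2313]
ee_rot: [-0.0, 0.041, 0.999, -0.0]
wrist_force: [0.2, 0.1, 0.4]
width: 0.032
gripper_force: 0.0
```

send_rows(
  moves=[
    [[-2.3,-3.5,0.8],0],
    [[-2.3,-3.5,0.8],0],
    [[-2.3,-3.5,0.8],0],
    [[-2.3,-3.5,0.8],0],
    [[-2.3,-3.5,0.8],0],
  ],
)

```text
time_s: 3.6
eef_pos: [0.3491, 0.3051, 0.1912]
ee_rot: [0.0, 0.043, 0.999, 0.0]
wrist_force: [0.4, -0.3, 0.5]
width: -0.0
gripper_force: 0.0
```

send_rows(
  moves=[
    [[-2.3,-3.5,0.8],0],
    [[-2.3,-3.5,0.8],0],
    [[-2.3,-3.5,0.8],0],
    [[-2.3,-3.5,0.8],0],
    [[0,0,0],0],
  ],
)

```text
time_s: 4.22
eef_pos: [0.4289, 0.1571, 0.1589]
ee_rot: [-0.0, 0.044, 0.999, -0.0]
wrist_force: [-1.0, -0.2, -0.8]
width: 0.0005
gripper_force: 0.0
```

```bash
cat >> h.py <<'E'
O=np.array([.5572,-.0242,0]); YAW=-.085
def J(p):
    d=np.asarray(p,float)-O; return R.from_euler('z',-YAW).apply(d)
E
python3 - <<'E'
from h import *
s=st(); print(J(s['eef_pos']))
for n in ('top','scene','wrist'):
    c=cam(n,n+'1.png')
    print(n,[(a,J(p)) for q in('tab0','billet0','blank','mouth','jig') for a,p in pin(c,n,q,5)])
E
```

```text
4.225 [0.4289 0.1571 0.1589] [[-0.996, 0.089, -0.001], [0.089, 0.996, -0.0], [0.0, -0.0, -1.0]] [-1.0183 -0.2296 -0.8218] 0.0004958207979204832 0.0
[-0.1432  0.1697  0.1589]
top [(0.61, array([-0.0953, -0.0728,  0.0623])), (0.5, array([-0.0974,  0.0707,  0.0685])), (0.48, array([-0.0919, -0.1236,  0.0616])), (0.41, array([-0.0909,  0.1297,  0.0684])), (0.33, array([ 0.0009, -0.0026, -0.0002])), (0.74, array([-0.0514,  0.0733,  0.0289])), (0.68, array([ 0.0693,  0.4106, -0.0034])), (0.66, array([-0.0439,  0.128 ,  0.029 ])), (0.58, array([-0.0457, -0.127 ,  0.0295])), (0.81, array([0.0141, 0.0007, 0.0255])), (0.96, array([0.003 , 0.0003, 0.0215])), (0.96, array([-0.0023,  0.0002, -0.0002])), (0.62, array([ 0.0724,  0.4122, -0.0037])), (0.41, array([-0.0752, -0.2942,  0.014 ]))]
scene [(0.69, array([-0.0959,  0.1313,  0.0629])), (0.66, array([-0.0981, -0.0744,  0.0659])), (0.46, array([-0.0982,  0.0729,  0.0699])), (0.42, array([-0.0923, -0.1278,  0.067 ])), (0.6, array([-0.0468,  0.0723,  0.0299])), (0.57, array([-0.0471, -0.1281,  0.0279])), (0.46, array([-0.0467,  0.1324,  0.0283])), (0.65, array([0.0125, 0.0018, 0.0235])), (0.82, array([-0.0011, -0.0014,  0.0295])), (0.82, array([-0.001 , -0.0002, -0.0009])), (0.16, array([-0.0455, -0.1251,  0.0269]))]
wrist [(0.93, array([-0.0946,  0.1315,  0.0707])), (0.72, array([-0.0978,  0.0758,  0.0684])), (0.65, array([-0.0441,  0.0716,  0.0321])), (0.58, array([-0.0397,  0.1299,  0.029 ])), (0.87, array([0.0025, 0.0002, 0.0234])), (0.7, array([0.0073, 0.0004, 0.0012]))]
```

send_rows(
  moves=[
    [[0,-4,0],0],
    [[0,0,5.0],0],
    [[0,0,5.1],0],
    [[-1.5,0,0],0],
    [[-1.5,0,0],0],
  ],
)

```text
time_s: 5.75
eef_pos: [0.4569, 0.1165, 0.0599]
ee_rot: [0.001, 0.043, 0.999, 0.0]
wrist_force: [0.0, 0.7, -0.0]
width: -0.0005
gripper_force: 0.0
```

send_rows(
  moves=[
    [[-1,0,0],0],
    [[-1,0,0],0],
    [[-1,0,0],0],
    [[-1,0,0],0],
    [[-1,0,0],0],
  ],
)

```text
time_s: 6.38
eef_pos: [0.5045, 0.1121, 0.0584]
ee_rot: [-0.001, 0.043, 0.999, -0.0]
wrist_force: [-5.8, 1.6, 4.7]
width: 0.0002
gripper_force: 3.3
```

send_rows(
  moves=[
    [[-0.5,0,0],0],
    [[-0.2,0,0],0],
    [[0,0,0],0],
  ],
)

```text
time_s: 6.75
eef_pos: [0.5112, 0.1115, 0.0583]
ee_rot: [-0.001, 0.043, 0.999, -0.0]
wrist_force: [-5.9, -0.1, 4.7]
width: 0.0003
gripper_force: 3.0
```

```bash
python3 - <<'E'
from h import *
s=st(); print(J(s['eef_pos']))
for n in ('top','scene'):
    c=cam(n)
    print(n,[(a,J(p)) for q in('tab0','billet0') for a,p in pin(c,n,q,5)])
E
```

```text
6.75 [0.5112 0.1115 0.0583] [[-0.996, 0.086, -0.001], [0.086, 0.996, -0.0], [0.001, -0.0, -1.0]] [-5.9474 -0.0575  4.6943] 0.0002700207139349096 2.967546097934246
[-0.0573  0.1313  0.0583]
top [(0.44, array([-0.0956, -0.0724,  0.0625])), (0.62, array([-0.0472, -0.129 ,  0.0272]))]
scene [(0.71, array([-0.0786, -0.2945,  0.0167])), (0.61, array([-0.0938, -0.1265,  0.0661])), (0.41, array([-0.0953, -0.0752,  0.0692])), (0.39, array([-0.0469,  0.126 ,  0.0666])), (0.37, array([-0.098 ,  0.0756,  0.0699])), (0.69, array([-0.0452,  0.0711,  0.0299])), (0.49, array([-0.002 ,  0.1307,  0.0271])), (0.41, array([-0.0482, -0.1256,  0.0285]))]
```

send_rows(
  moves=[
    [[-0.3,0,0],0],
    [[0,0,0],0],
  ],
)

```text
time_s: 7.3
eef_pos: [0.5141, 0.1112, 0.0583]
ee_rot: [-0.001, 0.043, 0.999, -0.0]
wrist_force: [-6.5, -0.1, 4.1]
width: 0.0004
gripper_force: 3.1
```

send_rows(
  moves=[
    [[-0.2,0,0],0],
    [[0,0,0],0],
  ],
)

```text
time_s: 7.55
eef_pos: [0.516, 0.111, 0.0583]
ee_rot: [-0.001, 0.043, 0.999, -0.0]
wrist_force: [-6.6, 0.6, 3.3]
width: -0.0001
gripper_force: 3.2
```

send_rows(
  moves=[
    [[-0.2,0,0],0],
    [[0,0,0],0],
  ],
)

```text
time_s: 7.8
eef_pos: [0.518, 0.1109, 0.0583]
ee_rot: [-0.001, 0.043, 0.999, -0.0]
wrist_force: [-7.3, 0.1, 4.0]
width: 0.0005
gripper_force: 3.2
```

send_rows(
  moves=[
    [[-0.2,0,0],0],
    [[0,0,0],0],
  ],
)

```text
time_s: 8.05
eef_pos: [0.5185, 0.1108, 0.0582]
ee_rot: [-0.003, 0.043, 0.999, -0.0]
wrist_force: [-14.1, 2.0, 8.9]
width: -0.0004
gripper_force: 7.1
```

send_rows(
  moves=[
    [[-0.2,0,0],0],
    [[0,0,0],0],
  ],
)

```text
time_s: 8.3
eef_pos: [0.5188, 0.1107, 0.058]
ee_rot: [-0.005, 0.043, 0.999, -0.0]
wrist_force: [-23.7, 2.7, 16.5]
width: -0.0002
gripper_force: 11.6
```

```bash
python3 - <<'E'
from h import *
s=st(); print(J(s['eef_pos']))
for n in ('top','scene'):
    c=cam(n)
    print(n,[(a,J(p)) for q in('tab0','billet0') for a,p in pin(c,n,q,5)])
E
```

```text
8.3 [0.5188 0.1107 0.058 ] [[-0.996, 0.086, -0.009], [0.086, 0.996, -0.0], [0.009, -0.001, -1.0]] [-23.692    2.6809  16.4715] -0.00020015041558079857 11.553833484649658
[-0.0497  0.1311  0.058 ]
top [(0.5, array([-0.0955, -0.0722,  0.064 ])), (0.47, array([-0.0944, -0.1231,  0.0643])), (0.62, array([-0.0442, -0.1283,  0.0301]))]
scene [(0.61, array([-0.0963, -0.0733,  0.0668])), (0.6, array([-0.0392,  0.1272,  0.0678])), (0.59, array([ 0.0003, -0.0001,  0.0273])), (0.53, array([-0.0944, -0.1308,  0.0642])), (0.65, array([0.004 , 0.1296, 0.0262])), (0.62, array([-0.0454,  0.0689,  0.0298])), (0.54, array([-0.0475, -0.128 ,  0.0257]))]
```

send_rows(
  moves=[
    [[2,0,0],0],
    [[2,0,0],0],
    [[2,0,0],0],
    [[1.5,0,0],0],
    [[0,-3,0],0],
  ],
)

```text
time_s: 9.22
eef_pos: [0.4451, 0.0878, 0.0586]
ee_rot: [0.001, 0.042, 0.999, 0.0]
wrist_force: [0.2, 0.6, 0.4]
width: -0.0001
gripper_force: 0.0
```

send_rows(
  moves=[
    [[0,-2.8,0],0],
    [[0,0,0],0],
    [[-2,0,0],0],
    [[-1,0,0],0],
    [[-1,0,0],0],
  ],
)

```text
time_s: 9.85
eef_pos: [0.4825, 0.0562, 0.0582]
ee_rot: [-0.001, 0.043, 0.999, -0.0]
wrist_force: [-5.3, -0.3, 2.6]
width: 0.0001
gripper_force: 2.6
```

send_rows(
  moves=[
    [[-1,0,0],0],
    [[-1,0,0],0],
    [[-0.7,0,0],0],
    [[-0.2,0,0],0],
    [[0,0,0],0],
  ],
)

```text
time_s: 10.48
eef_pos: [0.5109, 0.0537, 0.0581]
ee_rot: [-0.001, 0.043, 0.999, -0.0]
wrist_force: [-5.3, -0.0, 3.7]
width: -0.0001
gripper_force: 3.2
```

send_rows(
  moves=[
    [[-0.2,0,0],0],
    [[0,0,0],0],
  ],
)

```text
time_s: 10.72
eef_pos: [0.5127, 0.0535, 0.0581]
ee_rot: [-0.001, 0.043, 0.999, -0.0]
wrist_force: [-6.6, -0.7, 3.9]
width: -0.0001
gripper_force: 3.2
```

send_rows(
  moves=[
    [[-0.2,0,0],0],
    [[0,0,0],0],
  ],
)

```text
time_s: 10.98
eef_pos: [0.5134, 0.0535, 0.058]
ee_rot: [-0.003, 0.043, 0.999, -0.0]
wrist_force: [-13.0, 0.6, 8.5]
width: 0.0004
gripper_force: 6.5
```

send_rows(
  moves=[
    [[2,0,0],0],
    [[2,0,0],0],
    [[2,0,0],0],
    [[1.5,0,0],0],
    [[0,-5,0],0],
  ],
)

```text
time_s: 11.6
eef_pos: [0.4365, 0.0109, 0.0585]
ee_rot: [0.001, 0.041, 0.999, 0.0]
wrist_force: [1.0, -0.2, 0.2]
width: 0.0003
gripper_force: 0.0
```

send_rows(
  moves=[
    [[0,-5,0],0],
    [[0,-5,0],0],
    [[0,-3,0],0],
    [[0,-2.1,0],0],
    [[0,0,0],0],
  ],
)

```text
time_s: 12.22
eef_pos: [0.4239, -0.1418, 0.0584]
ee_rot: [0.001, 0.044, 0.999, -0.0]
wrist_force: [0.3, -0.4, -0.1]
width: -0.0003
gripper_force: 0.0
```

send_rows(
  moves=[
    [[-2,0,0],0],
    [[-1,0,0],0],
    [[-1,0,0],0],
    [[-1,0,0],0],
    [[-1,0,0],0],
  ],
)

```text
time_s: 12.85
eef_pos: [0.483, -0.1453, 0.0582]
ee_rot: [-0.001, 0.043, 0.999, 0.0]
wrist_force: [-6.4, 2.0, 4.3]
width: 0.0005
gripper_force: 3.4
```

send_rows(
  moves=[
    [[-0.7,0,0],0],
    [[-0.4,0,0],0],
    [[0,0,0],0],
  ],
)

```text
time_s: 13.22
eef_pos: [0.4938, -0.1463, 0.0581]
ee_rot: [-0.001, 0.043, 0.999, 0.0]
wrist_force: [-5.3, 1.7, 5.5]
width: 0.0001
gripper_force: 3.2
```

send_rows(
  moves=[
    [[-0.2,0,0],0],
    [[0,0,0],0],
  ],
)

```text
time_s: 13.48
eef_pos: [0.4955, -0.1464, 0.0581]
ee_rot: [-0.001, 0.043, 0.999, 0.0]
wrist_force: [-6.4, 1.7, 4.3]
width: 0.0001
gripper_force: 3.4
```

send_rows(
  moves=[
    [[-0.2,0,0],0],
    [[0,0,0],0],
  ],
)

```text
time_s: 13.72
eef_pos: [0.4958, -0.1464, 0.058]
ee_rot: [-0.003, 0.043, 0.999, 0.001]
wrist_force: [-16.3, 0.9, 11.9]
width: -0.0
gripper_force: 8.4
```

```bash
python3 - <<'E'
from h import *
s=st(); print(J(s['eef_pos']))
for n in ('top','scene'):
    c=cam(n)
    print(n,[(a,J(p)) for q in('tab0','billet0') for a,p in pin(c,n,q,5)])
E
```

```text
13.725 [ 0.4958 -0.1464  0.058 ] [[-0.996, 0.085, -0.006], [0.085, 0.996, 0.002], [0.006, 0.001, -1.0]] [-16.261    0.87    11.8771] -5.989341022797488e-06 8.40574823319912
[-0.0508 -0.1269  0.058 ]
top [(0.63, array([-0.0931,  0.1312,  0.07  ])), (0.59, array([-0.0945, -0.0725,  0.0639])), (0.5, array([-0.1003,  0.0694,  0.0679])), (0.85, array([0.0047, 0.1277, 0.0317])), (0.66, array([0.0027, 0.0713, 0.0274]))]
scene [(0.63, array([-0.0935,  0.1279,  0.0645])), (0.6, array([-0.095 ,  0.0779,  0.0704])), (0.59, array([ 0.0062, -0.1289,  0.0284])), (0.45, array([-0.0942, -0.0777,  0.0663])), (0.4, array([-0.0364, -0.1278,  0.0663])), (0.76, array([0.0018, 0.13  , 0.0257])), (0.55, array([0.0063, 0.0707, 0.029 ])), (0.46, array([ 0.0017, -0.1291,  0.0269]))]
```

send_rows(
  moves=[
    [[2.5,0,0],0],
    [[2.5,0,0],0],
    [[2,0,-1],0],
    [[0,0,-3.2],0],
    [[0,0,-3],0],
  ],
  fingers=0,
)

```text
time_s: 14.65
eef_pos: [0.429, -0.1411, 0.1314]
ee_rot: [0.001, 0.043, 0.999, -0.0]
wrist_force: [1.2, 0.5, 0.5]
width: -0.0003
gripper_force: 0.0
```

send_rows(
  moves=[
    [[-4,0,0],0],
    [[-4,0,0],0],
    [[-4,0,0],0],
    [[-2.2,-0.2,0],0],
    [[0,0,0],0],
  ],
  fingers=4.6,
)

```text
time_s: 15.28
eef_pos: [0.5709, -0.1552, 0.13]
ee_rot: [0.001, 0.043, 0.999, -0.0]
wrist_force: [-0.6, 0.1, -0.4]
width: 0.0457
gripper_force: 0.0
```

```bash
python3 - <<'E'
from h import *
s=st(); print(J(s['eef_pos']))
for n in ('wrist','top','scene'):
    c=cam(n,n+'2.png')
    print(n,[(q,a,J(p)) for q in('billet0','bar','blank') for a,p in pin(c,n,q,4)])
E
```

```text
15.275 [ 0.5709 -0.1552  0.13  ] [[-0.996, 0.085, 0.001], [0.085, 0.996, -0.0], [-0.001, -0.0, -1.0]] [-0.6166  0.1424 -0.3783] 0.045690348544331356 0.0
[ 0.0248 -0.1293  0.13  ]
wrist [('billet0', 0.7, array([ 0.0036, -0.1323,  0.0279])), ('billet0', 0.38, array([-0.0724, -0.2901,  0.0115])), ('bar', 0.59, array([-0.0707, -0.2891,  0.012 ])), ('blank', 0.83, array([0.0188, 0.0063, 0.0287]))]
top [('billet0', 0.84, array([0.0016, 0.0693, 0.0318])), ('billet0', 0.63, array([0.0061, 0.1268, 0.0292])), ('blank', 0.57, array([ 0.0152, -0.0007,  0.0258]))]
scene [('billet0', 0.72, array([0.0013, 0.1312, 0.0271])), ('billet0', 0.63, array([-0.0003, -0.1267,  0.0264])), ('billet0', 0.61, array([0.0069, 0.0698, 0.0276])), ('bar', 0.65, array([-0.0775, -0.2916,  0.0159])), ('blank', 0.75, array([0.0115, 0.001 , 0.0277]))]
```

View pics/wrist2.png

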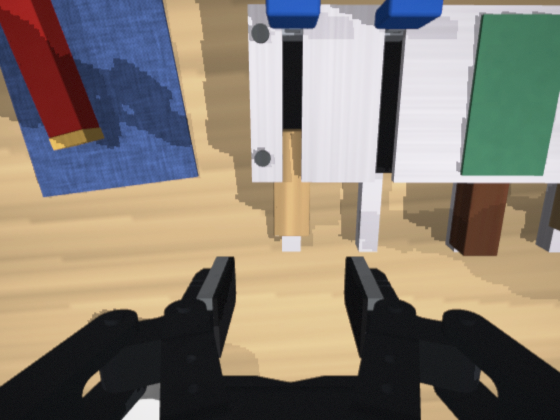

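Wrist view: billet0 sticks out centred between the fingers (col ~291). The blank is at (480,215).

send_rows(
  moves=[
    [[0,0,4],0],
    [[0,0,4],0],
    [[0,0,3],0],
    [[0,0,1],0],
    [[0,0,0],0],
  ],
)

```text
time_s: 16.5
eef_pos: [0.5699, -0.1555, 0.0104]
ee_rot: [-0.0, 0.043, 0.999, 0.0]
wrist_force: [-0.4, -0.5, 0.4]
width: 0.0457
gripper_force: 0.0
```

send_rows(
  moves=[
    [[0,0,0],0],
    [[0,0,0],0],
    [[0,0,0],0],
    [[0,0,0],0],
  ],
  fingers=1.5,
)

```text
time_s: 17.0
eef_pos: [0.5706, -0.1556, 0.0118]
ee_rot: [0.001, 0.043, 0.999, -0.0]
wrist_force: [0.5, 2.4, 7.1]
width: 0.0232
gripper_force: 59.3
```

send_rows(
  moves=[
    [[-0.8,0,0],0],
    [[-0.8,0,0],0],
    [[0,0,0],0],
  ],
)

```text
time_s: 17.38
eef_pos: [0.5871, -0.1572, 0.0118]
ee_rot: [0.002, 0.043, 0.999, -0.0]
wrist_force: [2.3, 0.5, 5.6]
width: 0.0232
gripper_force: 59.2
```

send_rows(
  moves=[
    [[-1,0,-0.1],0],
    [[-1,0,0],0],
    [[-1,0,0],0],
    [[-1,0,0],0],
    [[0,0,-1],0],
  ],
)

```text
time_s: 18.0
eef_pos: [0.6259, -0.1602, 0.021]
ee_rot: [-0.0, 0.043, 0.999, 0.0]
wrist_force: [-0.3, 1.1, -0.1]
width: 0.023
gripper_force: 58.6
```

send_rows(
  moves=[
    [[0,0,-3],0],
    [[0,0,-3],0],
    [[0,0,-3.5],0],
    [[0,0,0],0],
  ],
)

```text
time_s: 18.5
eef_pos: [0.6269, -0.1607, 0.1196]
ee_rot: [0.003, 0.043, 0.999, -0.001]
wrist_force: [-0.1, -1.1, -1.1]
width: 0.0231
gripper_force: 58.5
```

send_rows(
  moves=[
    [[2.1,4.2,0],0],
    [[2.1,4.2,0],0],
    [[2.1,4.2,0],0],
    [[2.1,4.2,0],0],
    [[2.1,4.2,0],0],
  ],
)

```text
time_s: 19.12
eef_pos: [0.5378, 0.0593, 0.1158]
ee_rot: [-0.0, 0.043, 0.999, -0.0]
wrist_force: [-0.0, 0.0, -0.5]
width: 0.0231
gripper_force: 58.7
```

```bash
python3 - <<'E'
from h import *
s=st(); print(J(s['eef_pos']))
for n in ('top','scene','wrist'):
    c=cam(n,n+'3.png')
    print(n,[(q,a,p) for q in('billet0','box','bar') for a,p in pin(c,n,q,4)])
E
```

```text
19.125 [0.5378 0.0593 0.1158] [[-0.996, 0.086, -0.001], [0.086, 0.996, 0.0], [0.001, -0.0, -1.0]] [-0.0271  0.018  -0.4984] 0.02310305156298431 58.65430176258087
[-0.0264  0.0815  0.1158]
top [('box', 0.91, array([ 0.4862,  0.2947, -0.0022])), ('box', 0.57, array([ 0.5563, -0.0249,  0.0241])), ('bar', 0.64, array([ 0.4597, -0.3092,  0.0153]))]
scene [('billet0', 0.56, array([0.572 , 0.1093, 0.0276])), ('billet0', 0.45, array([0.5682, 0.0428, 0.0319])), ('box', 0.59, array([ 0.4885,  0.2911, -0.0004])), ('bar', 0.92, array([ 0.4533, -0.3084,  0.013 ]))]
wrist [('billet0', 0.74, array([0.5199, 0.0591, 0.1322])), ('billet0', 0.72, array([0.5744, 0.1065, 0.0298]))]
```

send_rows(
  moves=[
    [[2.1,4.1,0],0],
    [[2.1,4.1,0],0],
    [[2.1,4.1,0],0],
    [[2.1,4.1,0],0],
    [[1.9,3.8,0],0],
  ],
)

```text
time_s: 20.35
eef_pos: [0.4531, 0.2693, 0.1164]
ee_rot: [0.0, 0.043, 0.999, 0.0]
wrist_force: [0.6, 0.0, 0.3]
width: 0.0228
gripper_force: 58.8
```

send_rows(
  moves=[
    [[0,0,4],0],
    [[0,0,3],0],
    [[0,0,2.5],0],
    [[0,0,1],0],
    [[0,0,0],0],
  ],
)

```text
time_s: 20.98
eef_pos: [0.4537, 0.2679, 0.0112]
ee_rot: [-0.0, 0.043, 0.999, -0.0]
wrist_force: [0.2, 0.0, -1.1]
width: 0.0228
gripper_force: 58.8
```

send_rows(
  moves=[
    [[0,0,0],0],
    [[0,0,0],0],
    [[0,0,0],0],
    [[0,0,-4],0],
    [[0,0,-4],0],
  ],
  fingers=3.8,
)

```text
time_s: 21.6
eef_pos: [0.4535, 0.268, 0.0923]
ee_rot: [-0.0, 0.043, 0.999, -0.0]
wrist_force: [0.2, 0.5, 0.4]
width: 0.0379
gripper_force: 0.0
```

```bash
python3 - <<'E'
from h import *
s=st(); print(J(s['eef_pos']))
for n in ('top','scene','wrist'):
    c=cam(n,n+'4.png')
    print(n,[(q,a,p,J(p)) for q in('billet0','box') for a,p in pin(c,n,q,4)])
E
```

```text
21.6 [0.4535 0.268  0.0923] [[-0.996, 0.086, -0.001], [0.086, 0.996, -0.0], [0.001, -0.0, -1.0]] [0.1715 0.5389 0.3541] 0.037851235193973695 0.0
[-0.1282  0.2823  0.0923]
top [('billet0', 0.88, array([0.5686, 0.0454, 0.028 ]), array([0.0054, 0.0703, 0.028 ])), ('billet0', 0.83, array([0.5732, 0.1044, 0.029 ]), array([0.005 , 0.1295, 0.029 ])), ('billet0', 0.73, array([0.4752, 0.1128, 0.0657]), array([-0.0933,  0.1295,  0.0657])), ('billet0', 0.35, array([0.4301, 0.2715, 0.012 ]), array([-0.1517,  0.2838,  0.012 ])), ('box', 0.74, array([0.4859, 0.2967, 0.0005]), array([-0.0983,  0.3137,  0.0005])), ('box', 0.56, array([ 0.4541, -0.0895,  0.0635]), array([-0.0972, -0.0738,  0.0635]))]
scene [('billet0', 0.8, array([0.4281, 0.2693, 0.0146]), array([-0.1536,  0.2815,  0.0146])), ('billet0', 0.59, array([0.57  , 0.0487, 0.0308]), array([0.0066, 0.0737, 0.0308])), ('billet0', 0.51, array([0.5689, 0.1055, 0.0286]), array([0.0006, 0.1302, 0.0286])), ('box', 0.6, array([0.4874, 0.2967, 0.0033]), array([-0.0968,  0.3138,  0.0033]))]
wrist [('billet0', 0.79, array([0.4319, 0.2632, 0.0137]), array([-0.1492,  0.2757,  0.0137])), ('box', 0.94, array([ 0.485 ,  0.2899, -0.0044]), array([-0.0986,  0.3068, -0.0044]))]
```

View pics/wrist4.png

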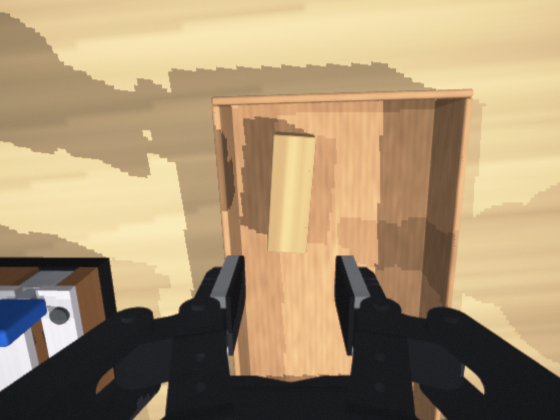

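Billet0 lies in the box at (290,190). Next is billet3.

send_rows(
  moves=[
    [[0,0,-2.8],0],
    [[-3.8,-3.8,0],0],
    [[-3.8,-3.8,0],0],
    [[-3.8,-3.8,0],0],
    [[-3.8,-3.8,0],0],
  ],
  fingers=4.6,
)

```text
time_s: 22.68
eef_pos: [0.5928, 0.1021, 0.1186]
ee_rot: [-0.001, 0.043, 0.999, -0.0]
wrist_force: [0.6, 0.8, -0.6]
width: 0.0458
gripper_force: 0.0
```

send_rows(
  moves=[
    [[0,0,0],0],
    [[0,0,0],0],
  ],
)

```text
time_s: 22.92
eef_pos: [0.5914, 0.1037, 0.1185]
ee_rot: [-0.001, 0.043, 0.999, -0.0]
wrist_force: [-0.3, 0.4, -0.6]
width: 0.0461
gripper_force: 0.0
```

```bash
python3 - <<'E'
from h import *
s=st(); print(J(s['eef_pos']))
for n in ('wrist',):
    c=cam(n,n+'5.png')
    print(n,[(q,a,p,J(p)) for q in('billet0',) for a,p in pin(c,n,q,4)])
E
```

```text
22.925 [0.5914 0.1037 0.1185] [[-0.996, 0.086, -0.002], [0.086, 0.996, 0.0], [0.002, -0.0, -1.0]] [-0.2931  0.371  -0.5887] 0.046122205233210124 0.0
[0.0232 0.1304 0.1185]
wrist [('billet0', 0.69, array([0.5724, 0.1063, 0.0261]), array([0.0041, 0.1313, 0.0261])), ('billet0', 0.56, array([0.5724, 0.0509, 0.0295]), array([0.0088, 0.0761, 0.0295]))]
```

send_rows(
  moves=[
    [[0,0,4],0],
    [[0,0,4],0],
    [[0,0,2],0],
    [[0,0,0.7],0],
    [[0,0,0],0],
  ],
)

```text
time_s: 23.65
eef_pos: [0.5924, 0.1038, 0.0129]
ee_rot: [0.0, 0.043, 0.999, 0.0]
wrist_force: [-0.3, 0.4, 0.1]
width: 0.0461
gripper_force: 0.0
```

send_rows(
  moves=[
    [[0,0,0],0],
    [[0,0,0],0],
    [[0,0,0],0],
    [[0,0,-0.1],0],
  ],
  fingers=1.5,
)

```text
time_s: 24.15
eef_pos: [0.5924, 0.1036, 0.014]
ee_rot: [0.001, 0.043, 0.999, 0.0]
wrist_force: [-0.6, -0.2, -1.1]
width: 0.023
gripper_force: 58.5
```

send_rows(
  moves=[
    [[-0.8,0,0],0],
    [[-1.2,0,0],0],
    [[-1.2,0,0],0],
    [[-1.2,0,0],0],
    [[-1.2,0,0],0],
  ],
)

```text
time_s: 24.78
eef_pos: [0.6486, 0.0987, 0.0136]
ee_rot: [-0.0, 0.043, 0.999, 0.0]
wrist_force: [-3.7, -0.3, 5.4]
width: 0.0231
gripper_force: 59.2
```

send_rows(
  moves=[
    [[0,0,-1],0],
    [[0,0,-3],0],
    [[0,0,-3],0],
    [[0,0,-3.5],0],
    [[0,0,0],0],
  ],
)

```text
time_s: 25.4
eef_pos: [0.6493, 0.0989, 0.1216]
ee_rot: [0.003, 0.043, 0.999, 0.0]
wrist_force: [0.5, 0.1, -0.0]
width: 0.023
gripper_force: 58.6
```

```bash
python3 - <<'E'
from h import *
s=st(); print(J(s['eef_pos']))
for n in ('wrist',):
    c=cam(n,n+'6.png')
    print(n,[(q,a,p,J(p)) for q in('billet0','box') for a,p in pin(c,n,q,4)])
E
```

```text
25.4 [0.6493 0.0989 0.1216] [[-0.996, 0.086, 0.005], [0.086, 0.996, 0.0], [-0.005, 0.001, -1.0]] [ 0.5079  0.1112 -0.0246] 0.023025173588391106 58.6085307598114
[0.0813 0.1305 0.1216]
wrist [('billet0', 0.94, array([0.569 , 0.0471, 0.0301]), array([0.0057, 0.072 , 0.0301]))]
```

send_rows(
  moves=[
    [[2.5,4.1,0],0],
    [[2.5,4.1,0],0],
    [[2.5,4.1,0],0],
    [[2.6,4.2,0],0],
    [[0,0,0],0],
  ],
)

```text
time_s: 26.18
eef_pos: [0.5593, 0.2742, 0.1171]
ee_rot: [-0.001, 0.041, 0.999, -0.0]
wrist_force: [-0.2, -0.7, -1.1]
width: 0.0229
gripper_force: 58.7
```

```bash
python3 - <<'E'
from h import *
s=st(); print(J(s['eef_pos']))
for n in ('wrist','scene'):
    c=cam(n,n+'7.png')
    print(n,[(q,a,p) for q in('billet0','box') for a,p in pin(c,n,q,4)])
E
```

```text
26.175 [0.5593 0.2742 0.1171] [[-0.997, 0.082, -0.002], [0.082, 0.997, -0.001], [0.002, -0.001, -1.0]] [-0.1598 -0.6583 -1.1499] 0.02290248512738053 58.74948441982269
[-0.0233  0.2975  0.1171]
wrist [('billet0', 0.97, array([0.4328, 0.2656, 0.014 ])), ('billet0', 0.66, array([0.5401, 0.2738, 0.1303])), ('box', 0.85, array([ 0.4861,  0.2915, -0.0034]))]
scene [('billet0', 0.65, array([0.5389, 0.2736, 0.1299])), ('billet0', 0.6, array([0.4877, 0.2914, 0.0005])), ('billet0', 0.54, array([0.5691, 0.0445, 0.027 ])), ('box', 0.87, array([0.4866, 0.2941, 0.0014]))]
```

send_rows(
  moves=[
    [[0,0,4],0],
    [[0,0,3],0],
    [[0,0,2.5],0],
    [[0,0,1],0],
    [[0,0,0],0],
  ],
)

```text
time_s: 27.1
eef_pos: [0.5615, 0.2714, 0.0131]
ee_rot: [-0.0, 0.043, 0.999, -0.0]
wrist_force: [0.7, 0.0, -1.1]
width: 0.0233
gripper_force: 58.7
```

send_rows(
  moves=[
    [[0,0,0],0],
    [[0,0,0],0],
    [[0,0,0],0],
    [[0,0,-4],0],
    [[0,0,-4],0],
  ],
  fingers=3.8,
)

```text
time_s: 27.72
eef_pos: [0.5612, 0.2718, 0.0943]
ee_rot: [-0.0, 0.043, 0.999, -0.0]
wrist_force: [0.6, 0.2, 0.7]
width: 0.0378
gripper_force: 0.0
```

send_rows(
  moves=[
    [[0,0,-2.8],0],
    [[-1.2,-5.6,0],0],
    [[-1.2,-5.6,0],0],
    [[-1.2,-5.6,0],0],
    [[-1.2,-5.6,0],0],
  ],
  fingers=4.6,
)

```text
time_s: 28.35
eef_pos: [0.5901, 0.0428, 0.1217]
ee_rot: [0.0, 0.043, 0.999, 0.0]
wrist_force: [0.7, -1.0, -0.1]
width: 0.0461
gripper_force: 0.0
```

send_rows(
  moves=[
    [[0,0,0],0],
    [[0,0,0],0],
  ],
)

```text
time_s: 28.6
eef_pos: [0.59, 0.0449, 0.1215]
ee_rot: [0.0, 0.043, 0.999, 0.0]
wrist_force: [0.2, 0.5, -0.3]
width: 0.046
gripper_force: 0.0
```

```bash
python3 - <<'E'
from h import *
s=st(); print(J(s['eef_pos']))
for n in ('wrist','scene','top'):
    c=cam(n,n+'8.png')
    print(n,[(q,a,p,J(p)) for q in('billet0','blank') for a,p in pin(c,n,q,4)])
E
```

```text
28.6 [0.59   0.0449 0.1215] [[-0.996, 0.086, 0.0], [0.086, 0.996, 0.0], [-0.0, 0.0, -1.0]] [ 0.2014  0.5189 -0.3342] 0.046008708853711756 0.0
[0.0268 0.0716 0.1215]
wrist [('billet0', 0.76, array([0.5711, 0.0508, 0.0299]), array([0.0075, 0.0759, 0.0299])), ('blank', 0.63, array([ 0.5766, -0.0207,  0.0264]), array([0.019 , 0.0051, 0.0264]))]
scene [('billet0', 0.79, array([0.4335, 0.2688, 0.0154]), array([-0.1481,  0.2814,  0.0154])), ('billet0', 0.65, array([0.5422, 0.2703, 0.0123]), array([-0.0399,  0.2922,  0.0123])), ('billet0', 0.48, array([0.5708, 0.0468, 0.0307]), array([0.0075, 0.0719, 0.0307])), ('blank', 0.48, array([ 0.5664, -0.0234,  0.0249]), array([0.0091, 0.0016, 0.0249]))]
top [('billet0', 0.82, array([0.4339, 0.2662, 0.0178]), array([-0.1475,  0.2789,  0.0178])), ('billet0', 0.71, array([0.54  , 0.2693, 0.0196]), array([-0.0421,  0.291 ,  0.0196]))]
```

send_rows(
  moves=[
    [[0.3,0,4],0],
    [[0,0,4],0],
    [[0,0,2],0],
    [[0,0,0.9],0],
    [[0,0,0],0],
  ],
)

```text
time_s: 29.68
eef_pos: [0.5874, 0.0448, 0.0126]
ee_rot: [0.0, 0.043, 0.999, 0.0]
wrist_force: [0.3, 0.3, 0.3]
width: 0.046
gripper_force: 0.0
```

send_rows(
  moves=[
    [[0,0,0],0],
    [[0,0,0],0],
    [[0,0,0],0],
    [[0,0,-0.1],0],
  ],
  fingers=1.5,
)

```text
time_s: 30.18
eef_pos: [0.5878, 0.0455, 0.0143]
ee_rot: [0.001, 0.043, 0.999, 0.001]
wrist_force: [2.9, 5.9, -3.5]
width: 0.0234
gripper_force: 58.5
```

send_rows(
  moves=[
    [[-0.8,0,0],0],
    [[-1.2,0,0],0],
    [[-1.2,0,0],0],
    [[-1.2,0,0],0],
    [[-1.2,0,0],0],
  ],
)

```text
time_s: 30.8
eef_pos: [0.6438, 0.0397, 0.0136]
ee_rot: [0.0, 0.043, 0.999, -0.0]
wrist_force: [-2.5, 0.1, 4.6]
width: 0.0231
gripper_force: 59.2
```

send_rows(
  moves=[
    [[0,0,-1],0],
    [[0,0,-3],0],
    [[0,0,-3],0],
    [[0,0,-3.5],0],
    [[0,0,0],0],
  ],
)

```text
time_s: 31.42
eef_pos: [0.6442, 0.0399, 0.1216]
ee_rot: [0.003, 0.043, 0.999, 0.0]
wrist_force: [-0.2, -0.4, -0.7]
width: 0.0235
gripper_force: 58.7
```

send_rows(
  moves=[
    [[2.6,4.3,0],0],
    [[2.6,4.3,0],0],
    [[2.6,4.3,0],0],
    [[2.6,4.3,0],0],
    [[2.6,4.3,0],0],
  ],
)

```text
time_s: 32.05
eef_pos: [0.5304, 0.2665, 0.1177]
ee_rot: [-0.0, 0.043, 0.999, -0.0]
wrist_force: [0.3, 0.1, -0.9]
width: 0.0234
gripper_force: 58.7
```

send_rows(
  moves=[
    [[2.6,4.3,0],0],
    [[0,0,0],0],
  ],
)

```text
time_s: 32.3
eef_pos: [0.5075, 0.3127, 0.1177]
ee_rot: [-0.001, 0.041, 0.999, -0.0]
wrist_force: [0.9, 0.2, 0.5]
width: 0.0232
gripper_force: 58.8
```

```bash
python3 - <<'E'
from h import *
s=st(); print(J(s['eef_pos']))
for n in ('wrist','scene'):
    c=cam(n,n+'9.png')
    print(n,[(q,a,p) for q in('billet0','box') for a,p in pin(c,n,q,4)])
E
```

```text
32.3 [0.5075 0.3127 0.1177] [[-0.997, 0.082, -0.001], [0.082, 0.997, -0.0], [0.001, -0.0, -1.0]] [0.9155 0.2316 0.4866] 0.023219075948030986 58.776150941848755
[-0.0781  0.3315  0.1177]
wrist [('billet0', 0.96, array([0.4345, 0.267 , 0.0151])), ('billet0', 0.9, array([0.4872, 0.3135, 0.1373])), ('billet0', 0.59, array([0.5437, 0.2724, 0.0179])), ('box', 0.97, array([ 0.4856,  0.2913, -0.0022]))]
scene [('billet0', 0.64, array([0.5387, 0.272 , 0.0163])), ('billet0', 0.56, array([0.4319, 0.2692, 0.0111])), ('billet0', 0.5, array([0.4912, 0.308 , 0.1349])), ('box', 0.76, array([0.49  , 0.2921, 0.0001])), ('box', 0.61, array([0.4734, 0.1117, 0.0645])), ('box', 0.34, array([0.6632, 0.3772, 0.0007]))]
```

send_rows(
  moves=[
    [[2,0.2,0],0],
    [[0,0,4],0],
    [[0,0,3],0],
    [[0,0,2.5],0],
    [[0,0,1],0],
  ],
)

```text
time_s: 33.22
eef_pos: [0.4896, 0.3132, 0.012]
ee_rot: [-0.001, 0.043, 0.999, -0.001]
wrist_force: [-0.0, -0.3, -0.5]
width: 0.0232
gripper_force: 58.8
```

send_rows(
  moves=[
    [[0,0,0],0],
    [[0,0,0],0],
  ],
)

```text
time_s: 33.48
eef_pos: [0.4904, 0.3143, 0.0143]
ee_rot: [0.001, 0.043, 0.999, 0.0]
wrist_force: [0.4, 1.4, -0.6]
width: 0.0232
gripper_force: 58.8
```

send_rows(
  moves=[
    [[0,0,0],0],
    [[0,0,0],0],
    [[0,0,0],0],
    [[0,0,-4],0],
    [[0,0,-4],0],
  ],
  fingers=3.4,
)

```text
time_s: 34.1
eef_pos: [0.4895, 0.314, 0.0941]
ee_rot: [-0.0, 0.043, 0.999, -0.0]
wrist_force: [0.5, 0.6, 0.3]
width: 0.0342
gripper_force: 0.0
```

```bash
python3 - <<'E'
from h import *
s=st(); print(J(s['eef_pos']))
for n in ('wrist','scene','top'):
    c=cam(n,n+'10.png')
    print(n,[(q,a,p) for q in('billet0','box','bar','mat') for a,p in pin(c,n,q,4)])
c=arm.camera('top'); E=np.array(c['extrinsics'])
K=np.array([[c['fx'],0,c['cx']],[0,c['fy'],c['cy']],[0,0,1]])
for q,z in (('bar',.02),('mat',.003)):
    m=arm.cut_out('top',q)[0]['mask'].astype(np.uint8)
    b=cv2.boxPoints(cv2.minAreaRect(cv2.findNonZero(m)))
    d=(E[:3,:3]@np.linalg.inv(K)@np.c_[b,np.ones(4)].T).T
    w=(E[:3,3]+d*((z-E[2,3])/d[:,2])[:,None])[:,:2]; print(q,w.round(4).tolist(),w.mean(0))
E
```

```text
34.1 [0.4895 0.314  0.0941] [[-0.996, 0.086, -0.001], [0.086, 0.996, -0.0], [0.001, -0.0, -1.0]] [0.475  0.5595 0.2629] 0.0341838765843312 0.0
[-0.0962  0.3312  0.0941]
wrist [('billet0', 0.92, array([0.434 , 0.267 , 0.0149])), ('billet0', 0.68, array([0.4711, 0.3182, 0.0188])), ('billet0', 0.62, array([0.5407, 0.2722, 0.0178])), ('box', 0.67, array([ 0.4849,  0.2914, -0.0033]))]
scene [('billet0', 0.59, array([0.4727, 0.3138, 0.0182])), ('billet0', 0.58, array([0.4322, 0.2721, 0.0178])), ('billet0', 0.58, array([0.5402, 0.2711, 0.0128])), ('billet0', 0.19, array([0.4892, 0.2946, 0.0027])), ('box', 0.76, array([0.4901, 0.2953, 0.0012])), ('bar', 0.83, array([ 0.4423, -0.2588,  0.0147])), ('mat', 0.59, array([ 0.4651, -0.2855,  0.0009]))]
top [('billet0', 0.65, array([0.4314, 0.2681, 0.0148])), ('billet0', 0.59, array([0.5388, 0.2673, 0.0188])), ('billet0', 0.54, array([0.4664, 0.3127, 0.0188])), ('box', 0.55, array([ 0.4854,  0.297 , -0.0009])), ('bar', 0.59, array([ 0.5567, -0.025 , -0.0033])), ('bar', 0.56, array([ 0.4458, -0.2619,  0.0128])), ('bar', 0.4, array([0.4328, 0.2684, 0.0139])), ('mat', 0.94, array([ 0.4603, -0.2906,  0.0019])), ('mat', 0.18, array([ 0.5555, -0.0246, -0.0017]))]
bar [[0.494, -0.2344], [0.5012, -0.2652], [0.3929, -0.2846], [0.386, -0.2544]] [ 0.4435 -0.2597]
mat [[0.5452, -0.2239], [0.5553, -0.3494], [0.3815, -0.3517], [0.3715, -0.23]] [ 0.4634 -0.2888]
```

View pics/wrist10.png

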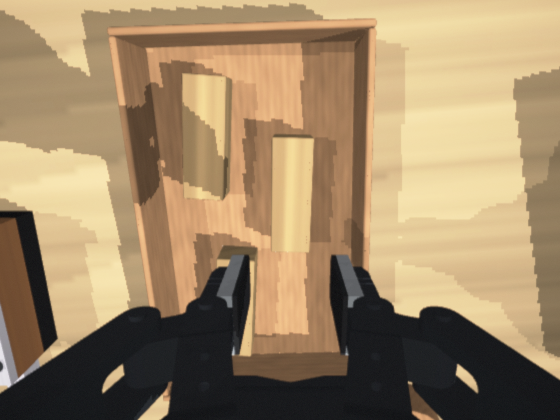

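All three billets are in the box, at (205,135), (292,190) and (240,300). The bar has been knocked to about (0.444,−0.260). I'll go above it and measure it from close by.

send_rows(
  moves=[
    [[0,0,-5.5],0],
    [[0.6,-5.7,0],0],
    [[0.6,-5.7,0],0],
    [[0.6,-5.7,0],0],
    [[0.6,-5.7,0],0],
  ],
  fingers=4.6,
)

```text
time_s: 35.62
eef_pos: [0.4458, 0.0874, 0.1485]
ee_rot: [0.0, 0.043, 0.999, 0.0]
wrist_force: [1.8, -0.7, 0.1]
width: 0.0458
gripper_force: 0.0
```

send_rows(
  moves=[
    [[0.6,-5.7,0],0],
    [[0.6,-5.7,0],0],
    [[0.6,-5.7,0],0],
    [[0.6,-5.7,0],0],
    [[0.6,-5.7,0],0],
  ],
)

```text
time_s: 36.25
eef_pos: [0.3915, -0.1943, 0.1486]
ee_rot: [0.0, 0.043, 0.999, -0.0]
wrist_force: [0.0, 0.3, 0.9]
width: 0.046
gripper_force: 0.0
```

send_rows(
  moves=[
    [[0.6,-5.7,0],0],
    [[0,0,0],0],
  ],
)

```text
time_s: 36.5
eef_pos: [0.3805, -0.2517, 0.1485]
ee_rot: [0.0, 0.045, 0.999, -0.0]
wrist_force: [-0.8, 0.8, -0.7]
width: 0.0458
gripper_force: 0.0
```

```bash
cat >> h.py <<'E'
def rect(c,n,q,z):
    E=np.array(c['extrinsics']);K=np.array([[c['fx'],0,c['cx']],[0,c['fy'],c['cy']],[0,0,1]])
    m=arm.cut_out(n,q)[0]['mask'].astype(np.uint8)
    p=cv2.findNonZero(m).reshape(-1,2); d=(E[:3,:3]@np.linalg.inv(K)@np.c_[p,np.ones(len(p))].T).T
    w=(E[:3,3]+d*((z-E[2,3])/d[:,2])[:,None])[:,:2].astype(np.float32)
    r=cv2.minAreaRect(w*1000); print(q,r); return r
E
python3 - <<'E'
from h import *
s=st(); print(s['joint_pos'])
for n in ('wrist','top','scene'):
    c=cam(n,n+'11.png')
    print(n,[(q,a,p) for q in('bar','mat') for a,p in pin(c,n,q,2)])
    rect(c,n,'bar',.020); rect(c,n,'mat',.003)
E
```

```text
36.5 [ 0.3805 -0.2517  0.1485] [[-0.996, 0.09, 0.001], [0.09, 0.996, -0.001], [-0.001, -0.001, -1.0]] [-0.8012  0.757  -0.7008] 0.04584438171930946 0.0
[-0.6863  0.2977  1.9668 -0.0003  0.8759 -2.1667]
wrist [('bar', 0.58, array([ 0.4481, -0.2579,  0.0145])), ('mat', 0.95, array([ 0.4662, -0.2863, -0.0006]))]
bar ((445.8527526855469, -258.7010803222656), (119.81751251220703, 27.479469299316406), 8.943534851074219)
mat ((463.886962890625, -287.0649719238281), (171.22296142578125, 120.8377456665039), 2.724804162979126)
top [('bar', 0.92, array([ 0.4466, -0.2604,  0.0136])), ('bar', 0.42, array([0.4684, 0.3128, 0.0135])), ('mat', 0.78, array([ 0.4641, -0.2882, -0.0008])), ('mat', 0.68, array([ 0.4457, -0.2626,  0.0138]))]
bar ((443.876220703125, -257.83831787109375), (107.95947265625, 32.114784240722656), 8.84720230102539)
mat ((463.911865234375, -287.4769287109375), (169.96133422851562, 123.90990447998047), 2.194094657897949)
scene [('bar', 0.71, array([ 0.4386, -0.2633,  0.0154])), ('mat', 0.92, array([ 0.4651, -0.2864, -0.0019]))]
bar ((446.42340087890625, -258.00408935546875), (123.97882080078125, 30.745399475097656), 9.665557861328125)
mat ((463.62872314453125, -287.77471923828125), (171.70089721679688, 121.14909362792969), 2.7790071964263916)
```

View pics/wrist11.png

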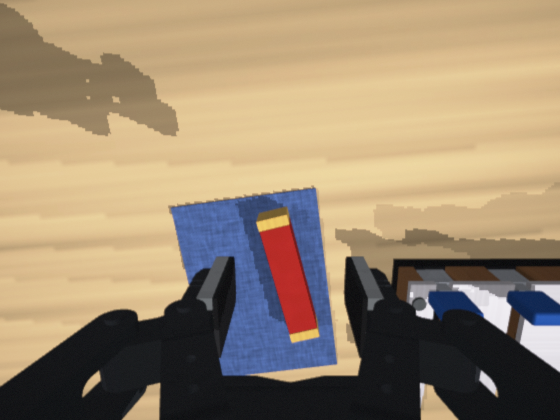

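Wrist view: the bar lies on the mat, (273,220)–(305,335), tilted about 14° from the tool axis.

send_rows(
  moves=[
    [[0,0,0],-0.125],
    [[0,0,0],-0.122],
    [[-3.2,-0.9,0],0],
    [[-3.1,-0.9,3],0],
    [[0,0,4],0],
  ],
)

```text
time_s: 37.88
eef_pos: [0.4484, -0.2569, 0.078]
ee_rot: [0.001, -0.081, 0.997, -0.001]
wrist_force: [-0.2, -0.1, -0.7]
width: 0.0459
gripper_force: 0.0
```

send_rows(
  moves=[
    [[0,0,2],0],
    [[0,0,0],0],
  ],
)

```text
time_s: 38.12
eef_pos: [0.4455, -0.2558, 0.0571]
ee_rot: [-0.001, -0.081, 0.997, 0.001]
wrist_force: [0.4, 0.2, 0.9]
width: 0.0461
gripper_force: 0.0
```

```bash
python3 - <<'E'
from h import *
s=st(); print(s['joint_pos'])
for n in ('wrist','top'):
    c=cam(n,n+'12.png')
    print(n,[(q,a,p) for q in('bar',) for a,p in pin(c,n,q,2)])
    rect(c,n,'bar',.020)
E
```

```text
38.125 [ 0.4455 -0.2558  0.0571] [[-0.987, -0.16, -0.002], [-0.16, 0.987, 0.002], [0.002, 0.002, -1.0]] [0.4377 0.2177 0.9153] 0.04613661558439716 0.0
[-0.6119  0.5425  1.8714 -0.      0.7305 -2.3439]
wrist [('bar', 0.68, array([ 0.4482, -0.258 ,  0.0117]))]
bar ((447.6789245605469, -259.0723571777344), (115.04623413085938, 25.19394302368164), 9.19087028503418)
top [('bar', 0.59, array([ 0.4425, -0.2606,  0.0123]))]
bar ((477.5373840332031, -253.36724853515625), (43.60285949707031, 30.15017318725586), 4.6373820304870605)
```

View pics/wrist12.png

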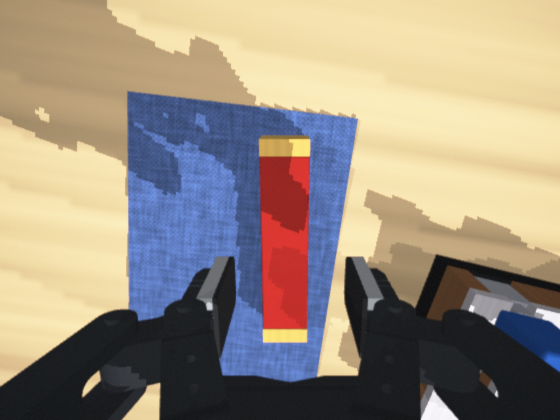

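send_rows(
  moves=[
    [[0,-0.3,2],0],
    [[0,0,2],0],
    [[0,0,0.8],0],
    [[0,0,0],0],
  ],
)

```text
time_s: 38.92
eef_pos: [0.4467, -0.2592, 0.0104]
ee_rot: [-0.0, -0.081, 0.997, 0.0]
wrist_force: [-0.3, 0.3, -1.2]
width: 0.0461
gripper_force: 0.0
```

send_rows(
  moves=[
    [[0,0,0],0],
    [[0,0,0],0],
    [[0,0,0],0],
    [[0,0,0],0],
  ],
  fingers=1.5,
)

```text
time_s: 39.42
eef_pos: [0.4471, -0.2596, 0.0113]
ee_rot: [0.001, -0.081, 0.997, -0.001]
wrist_force: [-1.4, -0.1, 7.0]
width: 0.0225
gripper_force: 59.8
```

send_rows(
  moves=[
    [[0,0,-1],0],
    [[0,0,-3],0],
    [[0,0,-4],0],
    [[0,0,-4],0],
    [[0,0,0],0],
  ],
)

```text
time_s: 40.05
eef_pos: [0.4479, -0.2601, 0.1336]
ee_rot: [0.002, -0.081, 0.997, -0.002]
wrist_force: [1.1, 0.4, -1.3]
width: 0.0224
gripper_force: 59.1
```

```bash
python3 - <<'E'
from h import *
s=st()
for n in ('wrist','top','scene'):
    c=cam(n,n+'13.png')
    print(n,[(q,a,p) for q in('bar',) for a,p in pin(c,n,q,2)],[(q,a,J(p)) for q in('blank',) for a,p in pin(c,n,q,2)])
E
```

```text
40.05 [ 0.4479 -0.2601  0.1336] [[-0.987, -0.161, 0.005], [-0.161, 0.987, -0.003], [-0.004, -0.004, -1.0]] [ 1.0855  0.4019 -1.262 ] 0.022408048869176436 59.05572295188904
wrist [('bar', 0.97, array([ 0.4483, -0.2611,  0.1321]))] []
top [('bar', 0.88, array([ 0.443 , -0.2632,  0.1329])), ('bar', 0.65, array([ 0.4493, -0.1393,  0.065 ]))] [('blank', 0.88, array([0.0156, 0.0005, 0.0244])), ('blank', 0.57, array([0.1517, 0.2543, 0.0001]))]
scene [('bar', 0.79, array([ 0.4424, -0.2592,  0.1349]))] [('blank', 0.49, array([0.0105, 0.0014, 0.0266]))]
```

send_rows(
  moves=[
    [[0,0,0],0.124],
    [[0,0,0],0.123],
    [[-3.4,3.5,0],0],
    [[-3.4,3.5,0],0],
    [[-3.4,3.5,0],0],
  ],
)

```text
time_s: 41.12
eef_pos: [0.5583, -0.1623, 0.13]
ee_rot: [-0.0, 0.043, 0.999, 0.0]
wrist_force: [0.3, -1.1, -1.0]
width: 0.0224
gripper_force: 59.1
```

send_rows(
  moves=[
    [[-3.4,3.5,0],0],
    [[-3.4,3.5,0],0],
    [[-3.4,3.5,0],0],
    [[-3.4,3.5,0],0],
    [[0,0,0],0],
  ],
)

```text
time_s: 41.75
eef_pos: [0.7061, -0.0331, 0.1293]
ee_rot: [-0.0, 0.041, 0.999, 0.0]
wrist_force: [-0.3, -1.1, -1.1]
width: 0.0227
gripper_force: 59.1
```

```bash
python3 - <<'E'
from h import *
s=st();print(J(s['eef_pos']))
for n in ('wrist','top','scene'):
    c=cam(n,n+'14.png')
    print(n,[(q,a,J(p)) for q in('bar','blank','mouth') for a,p in pin(c,n,q,1)])
E
```

```text
41.75 [ 0.7061 -0.0331  0.1293] [[-0.997, 0.083, -0.0], [0.083, 0.997, 0.0], [0.0, 0.0, -1.0]] [-0.2854 -1.1376 -1.1296] 0.022665520851243258 59.084486961364746
[0.1491 0.0038 0.1293]
wrist [('bar', 0.57, array([0.1536, 0.0033, 0.1313]))]
top []
scene [('bar', 0.63, array([0.1433, 0.0005, 0.1316])), ('blank', 0.63, array([0.0091, 0.0013, 0.0261])), ('mouth', 0.6, array([-0.0017,  0.0008,  0.0293]))]
```

View pics/top14.png

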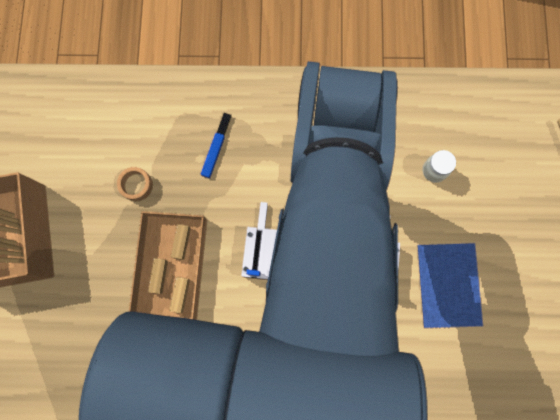

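The top view is blocked by the arm. All three billets still show in the box. Lowering in front of the blank.

send_rows(
  moves=[
    [[0,0,4],0],
    [[0,0,4],0],
    [[0,0,2],0],
    [[0,0,0.3],0],
    [[0,0,0],0],
  ],
)

```text
time_s: 42.98
eef_pos: [0.7056, -0.0357, 0.0286]
ee_rot: [0.001, 0.043, 0.999, -0.0]
wrist_force: [0.6, -0.1, 0.6]
width: 0.0225
gripper_force: 59.1
```

```bash
python3 - <<'E'
from h import *
s=st();print(J(s['eef_pos']))
for n in ('wrist','scene'):
    c=cam(n,n+'15.png')
    print(n,[(q,a,J(p)) for q in('bar','blank','mouth') for a,p in pin(c,n,q,1)])
i=cv2.imread('pics/scene15.png')[130:280,170:370]; cv2.imwrite('pics/s15c.png',cv2.resize(i,None,fx=4,fy=4,interpolation=cv2.INTER_CUBIC))
E
```

```text
42.975 [ 0.7056 -0.0357  0.0286] [[-0.996, 0.086, 0.002], [0.086, 0.996, -0.0], [-0.002, -0.0, -1.0]] [ 0.6194 -0.0758  0.6336] 0.022457969839858666 59.10658299922943
[0.1488 0.0012 0.0286]
wrist [('bar', 0.83, array([0.1512, 0.002 , 0.032 ]))]
scene [('bar', 0.58, array([ 0.1424, -0.0034,  0.0351])), ('blank', 0.56, array([0.0098, 0.0018, 0.0254])), ('mouth', 0.89, array([0.0024, 0.0004, 0.0288]))]
```

View pics/s15c.png

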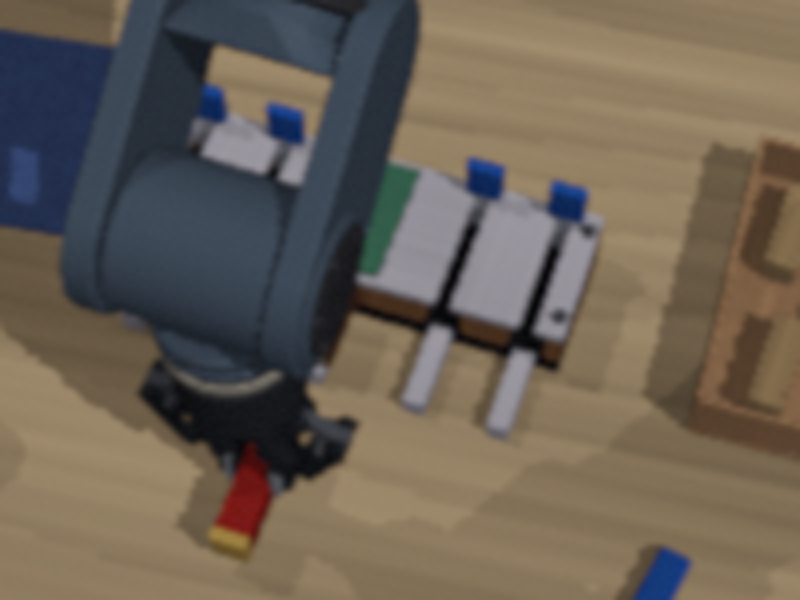

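send_rows(
  moves=[
    [[-1,0,0.3],0],
    [[-1,0,0],0],
    [[-0.5,0,0],0],
    [[-0.5,0,0],0],
    [[-0.3,0,0],0],
  ],
)

```text
time_s: 44.0
eef_pos: [0.7379, -0.0384, 0.0242]
ee_rot: [-0.0, 0.043, 0.999, 0.0]
wrist_force: [-0.6, 0.4, -0.6]
width: 0.0227
gripper_force: 59.1
```

send_rows(
  moves=[
    [[-0.2,0,0],0],
    [[-0.2,0,0],0],
    [[-0.2,0,0],0],
  ],
)

```text
time_s: 44.38
eef_pos: [0.7437, -0.0389, 0.0243]
ee_rot: [-0.0, 0.043, 0.999, -0.0]
wrist_force: [-0.3, 0.7, -0.8]
width: 0.0224
gripper_force: 59.1
```

send_rows(
  moves=[
    [[-0.2,0,0],0],
    [[-0.2,0,0],0],
    [[-0.2,0,0],0],
  ],
)

```text
time_s: 44.75
eef_pos: [0.7497, -0.0394, 0.0243]
ee_rot: [-0.0, 0.043, 0.999, -0.0]
wrist_force: [-0.4, -0.2, -1.5]
width: 0.0228
gripper_force: 59.1
```

send_rows(
  moves=[
    [[-0.2,0,0],0],
    [[-0.2,0,0],0],
    [[-0.2,0,0],0],
  ],
)

```text
time_s: 45.12
eef_pos: [0.7557, -0.0399, 0.0243]
ee_rot: [-0.0, 0.043, 0.999, 0.0]
wrist_force: [0.0, 0.4, -0.6]
width: 0.0225
gripper_force: 59.1
```

I moved away from the jig (wrong sign), which did no harm. Reversing.

send_rows(
  moves=[
    [[2,0,-0.1],0],
    [[2,0,0],0],
    [[2,0,0],0],
    [[1.5,0,0],0],
    [[0.5,0,0],0],
  ],
)

```text
time_s: 45.75
eef_pos: [0.6755, -0.033, 0.0255]
ee_rot: [-0.0, 0.043, 0.999, 0.0]
wrist_force: [0.7, 0.3, -1.2]
width: 0.0225
gripper_force: 59.1
```

send_rows(
  moves=[
    [[0.2,0,0],0],
    [[0.2,0,0],0],
    [[0.2,0,0],0],
  ],
)

```text
time_s: 46.12
eef_pos: [0.6701, -0.0326, 0.0252]
ee_rot: [0.0, 0.043, 0.999, -0.0]
wrist_force: [0.5, -0.2, -1.5]
width: 0.0224
gripper_force: 59.1
```

send_rows(
  moves=[
    [[0.2,0,0],0],
    [[0.2,0,0],0],
    [[0.2,0,0],0],
  ],
)

```text
time_s: 46.5
eef_pos: [0.6639, -0.032, 0.0253]
ee_rot: [0.0, 0.043, 0.999, -0.0]
wrist_force: [0.9, -0.6, -1.8]
width: 0.0225
gripper_force: 59.1
```

send_rows(
  moves=[
    [[0.2,0,0],0],
    [[0.2,0,0],0],
    [[0.2,0,0],0],
  ],
)

```text
time_s: 46.88
eef_pos: [0.6578, -0.0315, 0.0253]
ee_rot: [-0.0, 0.043, 0.999, -0.0]
wrist_force: [0.3, 0.6, -2.4]
width: 0.0224
gripper_force: 59.1
```

```bash
python3 - <<'E'
from h import *
s=st();print(J(s['eef_pos']))
for n in ('wrist','scene'):
    c=cam(n,n+'16.png')
    print(n,[(q,a,J(p)) for q in('bar','blank','mouth') for a,p in pin(c,n,q,1)])
E
```

```text
46.875 [ 0.6578 -0.0315  0.0253] [[-0.996, 0.086, -0.0], [0.086, 0.996, -0.0], [0.0, -0.0, -1.0]] [ 0.3253  0.6206 -2.3583] 0.022378590230066404 59.09857928752899
[0.1009 0.0013 0.0253]
wrist [('blank', 0.79, array([0.0089, 0.0067, 0.0294])), ('mouth', 0.7, array([-0.0007, -0.0002,  0.0269]))]
scene [('bar', 0.76, array([ 0.0953, -0.001 ,  0.0276])), ('blank', 0.41, array([ 0.0016, -0.0003,  0.0242])), ('mouth', 0.77, array([0.0004, 0.0035, 0.0311]))]
```

send_rows(
  moves=[
    [[0.2,0,0],0],
    [[0.2,0,0],0],
    [[0.2,0,0],0],
  ],
)

```text
time_s: 47.65
eef_pos: [0.6518, -0.031, 0.0253]
ee_rot: [0.0, 0.043, 0.999, -0.0]
wrist_force: [0.8, 0.3, -1.3]
width: 0.0226
gripper_force: 59.1
```

send_rows(
  moves=[
    [[0.2,0,0],0],
    [[0.2,0,0],0],
    [[0.2,0,0],0],
  ],
)

```text
time_s: 48.02
eef_pos: [0.6459, -0.0304, 0.0253]
ee_rot: [-0.0, 0.043, 0.999, 0.0]
wrist_force: [0.2, 0.1, -1.3]
width: 0.0225
gripper_force: 59.1
```

```bash
python3 - <<'E'
from h import *
s=st();print(J(s['eef_pos']))
for n in ('wrist','scene'):
    c=cam(n,n+'17.png')
    print(n,[(q,a,J(p)) for q in('bar','blank','mouth') for a,p in pin(c,n,q,1)])
E
```

```text
48.025 [ 0.6459 -0.0304  0.0253] [[-0.996, 0.086, -0.0], [0.086, 0.996, 0.0], [0.0, 0.0, -1.0]] [ 0.1745  0.0711 -1.3035] 0.02251288948571825 59.107654094696045
[0.0889 0.0013 0.0253]
wrist [('bar', 0.67, array([ 0.0887, -0.0007,  0.0268])), ('mouth', 0.94, array([0.0005, 0.0019, 0.0279]))]
scene [('bar', 0.63, array([ 0.0814, -0.0019,  0.0259])), ('blank', 0.46, array([-0.0101, -0.0013,  0.0281])), ('mouth', 0.62, array([-0.0006,  0.0003,  0.0322]))]
```

View pics/wrist17.png

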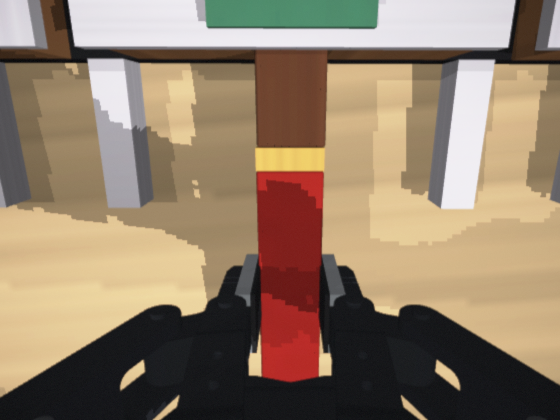

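Wrist view: the bar's brass end (290,155) is square against the blank, and the blank is sliding in freely. I'll continue slowly until the force rises.

send_rows(
  moves=[
    [[0.2,0,0],0],
    [[0.2,0,0],0],
    [[0.2,0,0],0],
    [[0.2,0,0],0],
  ],
)

```text
time_s: 48.92
eef_pos: [0.6379, -0.0298, 0.0253]
ee_rot: [0.0, 0.043, 0.999, 0.0]
wrist_force: [0.6, -0.5, -1.3]
width: 0.0223
gripper_force: 59.1
```

send_rows(
  moves=[
    [[0.1,0,0],0],
    [[0.1,0,0],0],
  ],
)

```text
time_s: 49.18
eef_pos: [0.636, -0.0296, 0.0253]
ee_rot: [0.0, 0.043, 0.999, 0.0]
wrist_force: [1.3, -0.6, -1.2]
width: 0.0224
gripper_force: 59.1
```

send_rows(
  moves=[
    [[0.1,0,0],0],
    [[0.1,0,0],0],
  ],
)

```text
time_s: 49.42
eef_pos: [0.6345, -0.0295, 0.0255]
ee_rot: [0.001, 0.043, 0.999, -0.0]
wrist_force: [4.7, -2.0, -1.4]
width: 0.0226
gripper_force: 59.1
```

send_rows(
  moves=[
    [[0.1,0,0],0],
    [[0,0,0],0],
  ],
)

```text
time_s: 49.68
eef_pos: [0.6345, -0.0296, 0.026]
ee_rot: [0.002, 0.043, 0.999, -0.0]
wrist_force: [6.5, -0.3, -1.9]
width: 0.0227
gripper_force: 59.1
```

send_rows(
  moves=[
    [[0.1,0,0],0],
    [[0,0,0],0],
  ],
)

```text
time_s: 49.92
eef_pos: [0.6345, -0.0296, 0.0264]
ee_rot: [0.003, 0.043, 0.999, -0.0]
wrist_force: [10.4, -0.5, -2.0]
width: 0.0226
gripper_force: 59.0
```

```bash
python3 - <<'E'
from h import *
s=st();print(J(s['eef_pos']))
for n in ('wrist','scene'):
    c=cam(n,n+'18.png')
    print(n,[(q,a,J(p)) for q in('bar','blank','mouth') for a,p in pin(c,n,q,1)])
E
```

```text
49.925 [ 0.6345 -0.0296  0.0264] [[-0.996, 0.086, 0.006], [0.086, 0.996, -0.001], [-0.006, -0.0, -1.0]] [10.4345 -0.5259 -2.0279] 0.02260012304059301 59.01222467422485
[0.0775 0.0012 0.0264]
wrist [('bar', 0.75, array([0.079 , 0.0014, 0.0286])), ('mouth', 0.85, array([0.0035, 0.0017, 0.0259]))]
scene [('bar', 0.7, array([ 0.0718, -0.0004,  0.0298])), ('mouth', 0.83, array([-0.0026,  0.0015,  0.0295]))]
```

send_rows(
  moves=[
    [[0.1,0,0],0],
    [[0.1,0,0],0],
    [[0,0,0],0],
  ],
)

```text
time_s: 50.7
eef_pos: [0.6345, -0.0297, 0.0273]
ee_rot: [0.006, 0.043, 0.999, -0.0]
wrist_force: [17.9, -1.5, -2.1]
width: 0.0224
gripper_force: 58.9
```

```bash
python3 - <<'E'
from h import *
s=st();print(J(s['eef_pos']))
n='wrist';c=cam(n,'wrist19.png'); i=c['img']
E=np.array(c['extrinsics']);K=np.array([[c['fx'],0,c['cx']],[0,c['fy'],c['cy']],[0,0,1]])
def ray(u,v,z):
    d=E[:3,:3]@np.linalg.inv(K)@[u,v,1]; return J(E[:3,3]+d*(z-E[2,3])/d[2])
for r in range(0,240,3): print(r,i[r,290],i[r,200],ray(290,r,.040)[0].round(4),ray(290,r,.048)[0].round(4))
E
```

```text
50.7 [ 0.6345 -0.0297  0.0273] [[-0.996, 0.086, 0.011], [0.086, 0.996, -0.001], [-0.011, -0.0, -1.0]] [17.9154 -1.5425 -2.0967] 0.022353903680083238 58.94127666950226
[0.0775 0.0011 0.0273]
0 [ 78 138 109] [233 230 236] -0.0239 -0.022
3 [ 77 137 108] [232 229 234] -0.0231 -0.0212
6 [ 77 138 107] [233 231 236] -0.0222 -0.0204
9 [ 79 140 108] [234 232 237] -0.0214 -0.0196
12 [ 79 140 108] [234 230 236] -0.0205 -0.0188
15 [ 81 143 110] [233 230 235] -0.0197 -0.018
18 [ 81 142 109] [232 229 235] -0.0188 -0.0172
21 [ 80 142 108] [234 232 237] -0.0179 -0.0164
24 [ 80 141 110] [236 233 239] -0.0171 -0.0156
27 [ 82 143 111] [237 234 239] -0.0162 -0.0148
30 [ 81 143 110] [237 235 240] -0.0153 -0.014
33 [ 81 143 110] [237 234 240] -0.0144 -0.0131
36 [ 82 143 111] [238 236 241] -0.0136 -0.0123
39 [ 80 143 110] [239 237 242] -0.0127 -0.0115
42 [ 81 143 110] [184 180 188] -0.0118 -0.0107
45 [ 82 144 111] [181 179 186] -0.0109 -0.0098
48 [ 82 144 111] [198 194 202] -0.01 -0.009
51 [ 82 144 112] [198 195 201] -0.0091 -0.0081
54 [ 82 145 112] [236 234 238] -0.0082 -0.0073
57 [ 82 143 112] [236 234 2
[... 2057 characters left out ...]
 0.038 0.0361
195 [128  31  27] [150 130  97] 0.0392 0.0371
198 [129  34  30] [149 129  98] 0.0403 0.0382
201 [128  31  28] [149 128  98] 0.0414 0.0392
204 [128  32  29] [148 126  97] 0.0426 0.0403
207 [128  31  27] [148 127  96] 0.0437 0.0414
210 [128  32  27] [150 128  98] 0.0448 0.0424
213 [130  34  29] [152 129  98] 0.046 0.0435
216 [131  32  30] [156 134 101] 0.0472 0.0446
219 [128  30  26] [159 135 101] 0.0483 0.0457
222 [129  31  28] [160 136 102] 0.0495 0.0468
225 [129  32  29] [159 137 103] 0.0507 0.0479
228 [128  33  29] [161 137 104] 0.0518 0.049
231 [129  32  30] [160 136 103] 0.053 0.0501
234 [128  32  27] [161 137 104] 0.0542 0.0512
237 [128  32  29] [162 138 104] 0.0554 0.0524
```

View pics/wrist19.png

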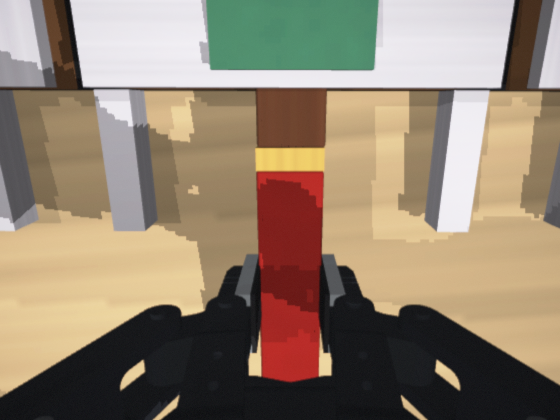

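The jig's top edge is at row 87 and the bar/blank joint at row 147, so the blank protrudes about 19.5 mm. The force rose with no motion, so the blank is home. Backing off and returning the bar.

send_rows(
  moves=[
    [[-0.5,0,0],0],
    [[-1,0,0],0],
    [[-2,0,0],0],
    [[-2.5,0,0],0],
    [[-2,0,0],0],
  ],
)

```text
time_s: 51.38
eef_pos: [0.7106, -0.036, 0.025]
ee_rot: [-0.0, 0.043, 0.999, 0.0]
wrist_force: [-0.4, -0.3, -1.3]
width: 0.0227
gripper_force: 59.1
```

send_rows(
  moves=[
    [[0,0,-2],0],
    [[0,0,-4],0],
    [[0,0,-4.5],0],
    [[0,0,0],0],
  ],
)

```text
time_s: 51.88
eef_pos: [0.7112, -0.0361, 0.1356]
ee_rot: [0.003, 0.043, 0.999, -0.0]
wrist_force: [-0.4, -0.3, -1.6]
width: 0.0226
gripper_force: 59.2
```

send_rows(
  moves=[
    [[3.2,-3.9,0],0],
    [[3.2,-3.9,0],0],
    [[3.2,-3.9,0],0],
    [[3.2,-3.9,0],0],
    [[3.2,-3.9,0],0],
  ],
)

```text
time_s: 52.5
eef_pos: [0.5316, -0.2171, 0.1301]
ee_rot: [-0.001, 0.043, 0.999, 0.0]
wrist_force: [1.0, -0.1, 0.1]
width: 0.0226
gripper_force: 59.1
```

send_rows(
  moves=[
    [[3.2,-3.9,0],0],
    [[3.2,-3.7,0],0],
    [[0,0,0],-0.131],
    [[0,0,0],0],
  ],
)

```text
time_s: 53.0
eef_pos: [0.4626, -0.2866, 0.1302]
ee_rot: [-0.0, -0.022, 1.0, 0.0]
wrist_force: [-0.3, -0.2, -1.6]
width: 0.0227
gripper_force: 59.2
```

```bash
python3 - <<'E'
from h import *
s=st();print(s['joint_pos'])
for n in ('top','scene','wrist'):
    c=cam(n,n+'20.png')
    print(n,[(q,a,p) for q in('bar','mat') for a,p in pin(c,n,q,1)],[(a,J(p)) for a,p in pin(c,n,'blank',1)])
E
```

```text
53.0 [ 0.4626 -0.2866  0.1302] [[-0.999, -0.044, -0.001], [-0.044, 0.999, 0.001], [0.001, 0.001, -1.0]] [-0.2928 -0.1953 -1.5588] 0.022663177279969453 59.18540954589844
[-0.6403  0.4677  1.7569  0.0001  0.9178 -2.2548]
top [('bar', 0.81, array([ 0.4608, -0.2908,  0.1326])), ('mat', 0.83, array([ 0.4633, -0.2912,  0.0027]))] [(0.57, array([-0.0196,  0.0019,  0.0252]))]
scene [('bar', 0.64, array([ 0.4537, -0.2895,  0.1381])), ('mat', 0.91, array([ 0.462 , -0.2871,  0.0048]))] [(0.44, array([-0.0217,  0.0001,  0.0256]))]
wrist [('bar', 0.91, array([ 0.4616, -0.286 ,  0.1313]))] []
```

The blank reads −20 mm, so it is home. Lowering the bar onto the mat.

send_rows(
  moves=[
    [[0,0,4],0],
    [[0,0,4],0],
    [[0,0,2.5],0],
    [[0,0,0.8],0],
    [[0,0,0.2],0],
  ],
)

```text
time_s: 54.22
eef_pos: [0.4636, -0.2869, 0.0155]
ee_rot: [0.0, -0.023, 1.0, -0.0]
wrist_force: [-0.0, -0.1, -2.0]
width: 0.0223
gripper_force: 59.2
```

send_rows(
  moves=[
    [[0,0,0.1],0],
    [[0,0,0.1],0],
    [[0,0,0],0],
  ],
)

```text
time_s: 54.6
eef_pos: [0.4636, -0.2869, 0.0137]
ee_rot: [0.0, -0.023, 1.0, -0.0]
wrist_force: [-1.0, -0.1, -0.9]
width: 0.0225
gripper_force: 59.2
```

send_rows(
  moves=[
    [[0,0,0.1],0],
    [[0,0,0.1],0],
    [[0,0,0],0],
  ],
)

```text
time_s: 54.98
eef_pos: [0.4634, -0.2868, 0.0113]
ee_rot: [-0.0, -0.023, 1.0, -0.0]
wrist_force: [-0.1, -0.9, 0.2]
width: 0.0228
gripper_force: 59.3
```

send_rows(
  moves=[
    [[0,0,0],0],
    [[0,0,0],0],
    [[0,0,0],0],
    [[0,0,-1],0],
    [[0,0,-4],0],
  ],
  fingers=4.4,
)

```text
time_s: 55.6
eef_pos: [0.4625, -0.2861, 0.0609]
ee_rot: [-0.001, -0.023, 1.0, 0.001]
wrist_force: [-0.1, -0.9, -0.8]
width: 0.044
gripper_force: 0.0
```

send_rows(
  moves=[
    [[0,0,-5],0],
    [[4,0,-5],0],
    [[4,0,0],0],
    [[0,0,0],0],
  ],
)

```text
time_s: 56.1
eef_pos: [0.3828, -0.2904, 0.1613]
ee_rot: [0.0, -0.022, 1.0, -0.0]
wrist_force: [-0.4, 0.5, -0.1]
width: 0.0439
gripper_force: 0.0
```

```bash
python3 - <<'E'
from h import *
s=st()
for n in ('top','scene','wrist'):
    c=cam(n,n+'21.png')
    print(n,[(q,a,p) for q in('bar','mat') for a,p in pin(c,n,q,1)],[(a,J(p)) for a,p in pin(c,n,'blank',1)],pin(c,n,'billet0',4))
    try: rect(c,n,'bar',.02)
    except Exception as e: print(e)
E
```

```text
56.1 [ 0.3828 -0.2904  0.1613] [[-0.999, -0.044, 0.001], [-0.044, 0.999, -0.001], [-0.001, -0.001, -1.0]] [-0.3691  0.547  -0.0985] 0.04393097289804471 0.0
top [('bar', 0.65, array([ 0.4643, -0.2886,  0.0127])), ('mat', 0.78, array([ 0.4636, -0.289 , -0.0016]))] [(0.43, array([-0.0191,  0.0007,  0.0245]))] [(0.79, array([0.4661, 0.313 , 0.0149])), (0.64, array([0.4313, 0.2673, 0.0135])), (0.56, array([0.5406, 0.2703, 0.0187]))]
bar ((461.4810485839844, -287.116943359375), (107.21646881103516, 30.551876068115234), 2.8387451171875)
scene [('bar', 0.86, array([ 0.4592, -0.2869,  0.0142])), ('mat', 0.58, array([ 0.4649, -0.2865,  0.0011]))] [(0.63, array([-0.0233, -0.0002,  0.0245]))] [(0.73, array([0.5408, 0.2695, 0.0152])), (0.6, array([0.4736, 0.316 , 0.0179])), (0.53, array([0.4318, 0.2692, 0.0152])), (0.29, array([ 0.5573, -0.0225,  0.0025]))]
bar ((432.7747497558594, 268.86016845703125), (27.139251708984375, 87.00589752197266), 82.52581024169922)
wrist [('bar', 0.56, array([ 0.4624, -0.2868,  0.0119])), ('mat', 0.8, array([ 0.4639, -0.2853, -0.0015]))] [] []
bar ((461.8379821777344, -287.47344970703125), (118.40144348144531, 24.400623321533203), 2.653712511062622)
```

View pics/top21.png

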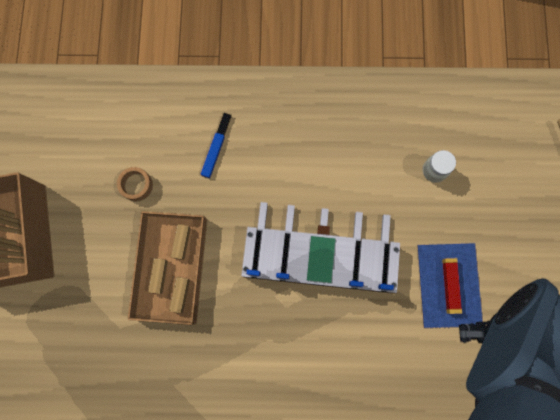

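Final picture: the three billets are in the box (180,240), (158,275), (178,295). The blank is home, with a short stub at (324,230). The bar lies on the mat at (453,285), and the jar, knife and tape are unmoved.

```bash
python3 -c "
from station import arm; print(arm.hand_in())"
```

```text
the job is handed in; nothing more can be done
None
```

I handed the job in at about 56 s: the three billets are in the box (the y = −72 mm lane was empty), the blank is home against the stop, the bar is flat on its mat, and the jar, knife and tape were left alone.

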